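# Turn the grinder's cover plate over with the scraper

### The arm

A 6-joint arm with a two-finger parallel gripper is mounted at the origin on the work surface. World frame = base frame: x ahead of the robot, y to its left, z up, the work surface at z = 0. Lengths are in m, angles in rad, forces in N, time in s.
With the tool pointing down it reaches from about 0.375 to 0.75 m from the base axis. Payload 9 kg.
Tool frame: the origin (TCP) lies midway between the tips of the shut fingers; the grasp point (between the pads) lies 19 mm behind it; z points along the fingers, y is the line along which they close (so a half turn about z gives the same grasp; the last joint's range is limited). The gripper opens to 85 mm and grips with 20 to 120 N. Pads are 22 mm wide; open, the fingers measure 114 mm over their backs; the gripper's body (76 mm by 85 mm) begins 54 mm behind the grasp point. The pads swing forward as they close: fully open they stand 13 mm farther back than shut.
Start: joints at [-1.47, 0.104, 0.097, 1.564, 0, 1.353], TCP at [0.188, -0.57, 0.231] pointing down, gripper open.
Joint ranges: [-2.99, 2.99], [-0.84, 1.86], [-1.1, 1.16], [-1.84, 2.11], [-1.51, 1.56], [-3.14, 3.14]. Speed limits (rad/s): [2.22, 2.22, 2.57, 3.14, 3.14, 3.14].

### API

Orientations are given as a 3x3 rotation matrix whose columns are the frame's x, y, z axes.
In Python, from workcell import ctrl gives the robot as it stands.
- The arm moves only by the tool carry_out, never from a script. Its arguments are lists of equal length, an entry for each row: "gripper": the closure, from 0 (fully open) to 1 (shut); "delta_pos": the shift along the tool's x, y, z in mm, a list of three; "rotation": the turn, a rotation vector about the tool's x, y, z in degrees, a list of three. A call has 1 to 10 rows; each row shifts and turns the commanded pose from where the row before left it, along the tool's axes as they then stand; what a row does not reach is not made up. A row lasts 1/10 s, in which the tool goes at most 50 mm and 8.59 degrees, less where a joint would pass 70% of its speed; a pose out of reach is approached as far as the arm can. A call is refused whole if a number of a shift passes 50 or a number of a turn 8.59, either way. A call with a gripper value outside its range is refused whole. The fingers move at their own pace and stop on an object; "squeeze" is the grip in N (left out, the last holds). Time passes only in rows, so rows that do not move let the fingers close. It gives the time, the measured TCP pose, the force, the opening and the grip force at its end, in the units of the state.
- ctrl.read_state(): the state, without advancing time (a new reading comes with each control period).
- ctrl.grab_frame(name): name is "scene" or "top" or "wrist"; returns the picture (420x560x3 uint8, red, green, blue); there is no depth.
- ctrl.get_calibration(name): a dict with "camera_matrix" (3x3 intrinsics, pixels), "T" (4x4, takes a point from camera to world coordinates). Camera axes: x right, y down, z forward; pixel columns grow to the right and rows downward; lengths in m; the calibration is good to about 2 mm. A picture is of the moment at which its call begins: read the wrist's pose just before it. get_calibration takes no time and is no camera call; for the wrist camera it gives the pose at the moment of the call.
- ctrl.job_done(): hands the job in; it is judged then, once.
The state is a dict: "t": time; "joints": joint angles; "dq": joint speeds; "effort": joint torques, N m; "ee_pos": TCP position; "tool_rot": TCP orientation; "force": force on the tool from outside, world axes, zero at the start; "torque": the same for the moment, N m; "opening": finger opening in m; "gripper_force": force on a finger pad.
Only numpy, scipy, OpenCV 4.12 (cv2) and the standard library are available. Lean on these libraries where they do the work, as an engineer would, in place of code of your own. Each camera call takes 0.05 s, during which the arm holds its last target. There are 200 camera calls.

### The job

Both faces of the bare aluminium cover plate have been cleaned for painting, so turn it over on its plywood board with the scraper and without touching it with the gripper: work the blade in under the plate, tip it up and flip it over so that the face with the raised ring lies flat down, the whole plate still on the board. Then lay the scraper back flat in the middle of its cork mat. Leave the tin on the board and everything else on the bench where it is.

Things in the scene. Friction and masses are not known exactly. Their poses are not given: they have to be found in the camera images.
- board: plywood board fixed to the bench, 180 mm (x) by 420 mm (y), 18 mm thick; origin at the centre of its underside, z up. A wooden fence 16 mm wide, standing 16 mm above the board's top, runs along its far (+x) edge, inner face at x = +74 mm. The near (-x) edge is open. The plate starts near one end of it, 4 to 20 mm short of the fence, and slides if pushed until it meets the fence.
- plate_center (a point): centre of the loose cover plate: bare aluminium, 110 x 110 mm, 10 mm thick, 0.27 kg, sides along x and y. Both faces bevelled: flat over the middle 90 mm, sloping 4 mm over the outer 10 mm, so the edge is a 2 mm rim at mid-thickness and a thin blade lying on the board goes in under it. The +z face, up at the start, has a shallow raised ring 52 mm across.
- scraper_grip (a point): centre of the scraper's eight-sided wooden handle, where to grip: 26 mm across flats (flats to the sides, above, below and at 45 degrees), 90 mm long, along the scraper's x, 60 mm above the blade's underside. Flat steel blade 150 (x) by 90 (y) by 2.5 mm; its free front edge is 135 mm ahead (+x) of this point, its rear edge 15 mm behind. A 12 mm post here joins handle and blade. z up, 0.3 kg.
- mat: cork mat on which the scraper lies, fixed, 220 by 140 mm, 3 mm thick; origin at the centre of its underside.
- tin: low round steel tin, 56 mm across, 24 mm high, standing on the board at the end opposite to the plate; origin at its underside. Not to be moved.
- jar: glass jar with steel cap, 64 mm across, 85 mm high; bystander, origin at its underside
- wrench: wrench 180 mm long lying flat along its x, bystander
- tape: roll of black tape lying flat, 90 mm across, 24 mm high, bystander, origin at its underside
- block: wooden block 70 by 50 by 40 mm, bystander, origin at its underside
- pipe: short brass pipe standing on end, 80 mm across, 75 mm high, bystander, origin at its underside
- scraper_mid (a point): middle of the underside of the scraper's blade (z up, x towards the free front edge)

How it is judged:
On the way, in this order (a step that is already met when the one before it is completed fails the run):
1. the scraper, held in the gripper, has tipped the plate up by more than 30 degrees (angle between plate_center's own z axis and vertical above 0.55 rad and contact force between scraper and plate above 0.1 N and contact force between the fingers and scraper above 2 N).
2. the plate lies flat on the board, ring side down (angle between plate_center's own z axis and vertical above 3.05 rad and y of plate_center in the frame of board between -0.155 and 0.155 m and x of plate_center in the frame of board between -0.045 and 0.03 m and z of plate_center in the frame of board below 0.027 m), for 0.3 s.
At the end, for the whole second after the job is handed in: plate ring side down, flat within 5 degrees and wholly on the board (centre within 155 mm of its middle along it, -45 to +30 mm across it); scraper flat on the mat, blade middle within 40 mm of the mat's centre; both at rest; bystanders within 20 mm of their start (all of step 2 and linear speed of each of plate, scraper below 0.02 m/s and horizontal distance between scraper_mid and mat below 0.04 m and angle between scraper_mid's own z axis and vertical below 0.1 rad and z of scraper_mid in the frame of mat below 0.008 m and distance of each of tin, jar, wrench, tape, block, pipe from where it was at the start of the episode below 0.02 m); the robot touches nothing.
It fails at once if the gripper touches the plate (contact force between the fingers and plate above 0.5 N).
It fails at once if the arm touches the plate (contact force between the arm and plate above 0.5 N).
It fails at once if a bystander is knocked away (moved more than 40 mm) (distance of any of tin, jar, wrench, tape, block, pipe from where it was at the start of the episode above 0.04 m).
It fails at once if the plate falls off the board (height (world z) of plate_center below 0.012 m).
It also fails if it takes over 72 s, if anything falls off the work surface, if the arm or the gripper's body presses on something with over 40 N, if the wrist force passes 120 N, or if a joint passes its speed limit or range.

## Working session

There is one attempt and no reset: what is moved stays moved. The work goes in short steps, Python scripts to look and compute and a tool call to move; the robot and the scene stay as the last step left them, time stands still between calls to the robot, and variables do not carry over. Pictures are saved under pics/ and viewed, at most 10 in all, crops included, and the job is handed in when it is done.

Besides the shell and the picture viewer there is one more tool, called after "Emit:" as name(argument=value, ...) on one line, values as JSON. carry_out: Moves the arm, as the interface text tells. Its arguments: {"type":"object","properties":{"gripper":{"type":"array","items":{"type":"number"}},"delta_pos":{"type":"array","items":{"type":"array","items":{"type":"number"}}},"rotation":{"type":"array","items":{"type":"array","items":{"type":"number"}}},"squeeze":{"type":"number"}},"required":["gripper","delta_pos","rotation"]}

```bash
mkdir -p pics; python3 - <<'E'
from workcell import ctrl
import cv2,numpy as np
s=ctrl.read_state();print(s)
for n in("scene","top"):
    f=ctrl.grab_frame(n);cv2.imwrite(f"pics/{n}0.png",cv2.resize(f[:,:,::-1],(800,600),interpolation=cv2.INTER_CUBIC));c=ctrl.get_calibration(n);print(n,c["camera_matrix"].tolist(),np.round(c["T"],4).tolist())
E
```

```text
{'t': 0.0, 'joints': array([-1.46968620e+00,  1.04672143e-01,  9.64546124e-02,  1.56391944e+00,
       -2.63317462e-06,  1.35310947e+00]), 'dq': array([ 0.00012457,  0.00188046,  0.00044616, -0.00028858,  0.00013792,
        0.00042291]), 'effort': array([-4.63637934e-04, -5.56927407e+01,  5.03651369e+01,  1.68453308e-02,
       -5.30532343e-04,  6.52812929e-06]), 'ee_pos': array([ 0.18803471, -0.56941094,  0.23053017]), 'tool_rot': array([[ 9.49613177e-01,  3.13424304e-01, -1.37941684e-04],
       [ 3.13424203e-01, -9.49612284e-01,  1.33353233e-03],
       [ 2.86970325e-04, -1.30957414e-03, -9.99999101e-01]]), 'force': array([ 0.08638284, -0.36480963, -0.79793348]), 'torque': array([-0.04696405,  0.0038131 , -0.06672422]), 'gripper_force': 0.0, 'opening': 0.08547981141482817}
scene [[417.4372528994629, 0.0, 285.6072233356475], [0.0, 417.4372528994629, 209.71929107859597], [0.0, 0.0, 1.0]] [[-0.6811, 0.5329, -0.5021, 1.0689], [0.7322, 0.4892, -0.4739, 0.4583], [-0.0069, -0.6904, -0.7234, 0.7402], [0.0, 0.0, 0.0, 1.0]]
top [[504.2109065903595, 0.0, 281.56014881303673], [0.0, 504.2109065903595, 218.04474917565037], [0.0, 0.0, 1.0]] [[-0.0125, -0.999, 0.0432, 0.5366], [-0.9999, 0.0125, -0.0013, -0.0102], [0.0008, -0.0432, -0.9991, 1.3643], [0.0, 0.0, 0.0, 1.0]]
```

View pics/top0.png

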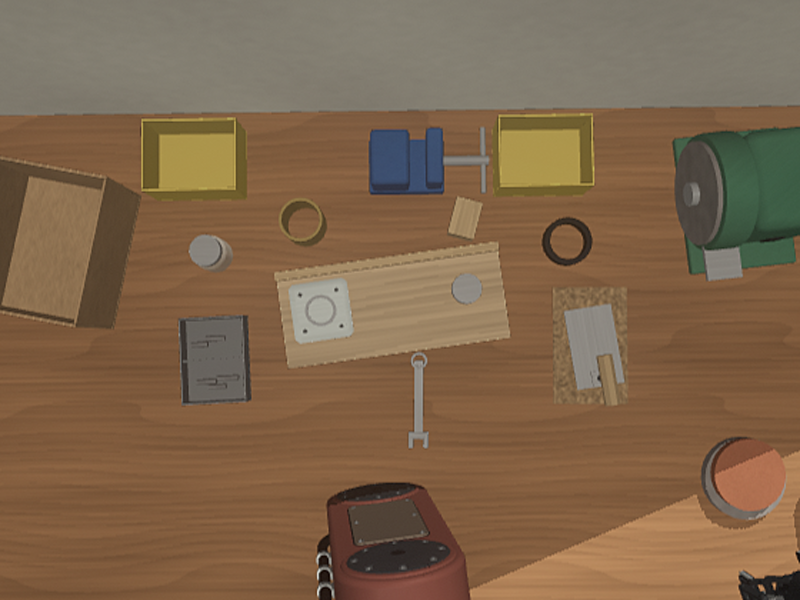

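View pics/scene0.png

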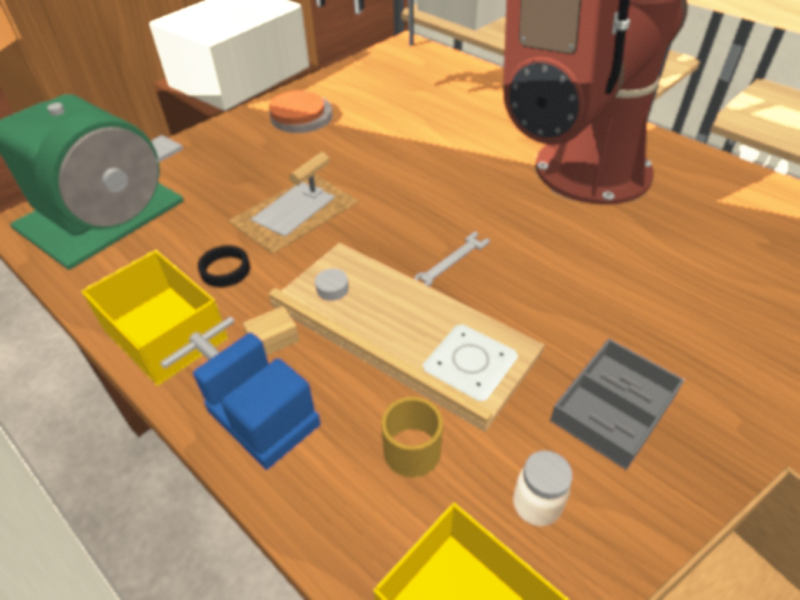

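```bash
python3 - <<'E'
import cv2
from workcell import ctrl
a=ctrl.grab_frame("top")[160:290,185:445,::-1];cv2.imwrite("pics/tc.png",cv2.resize(a,None,fx=3,fy=3,interpolation=cv2.INTER_CUBIC))
a=ctrl.grab_frame("scene")[100:300,155:390,::-1];cv2.imwrite("pics/sc.png",cv2.resize(a,None,fx=3,fy=3,interpolation=cv2.INTER_CUBIC))
E
```

```text
(no output)
```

View pics/tc.png

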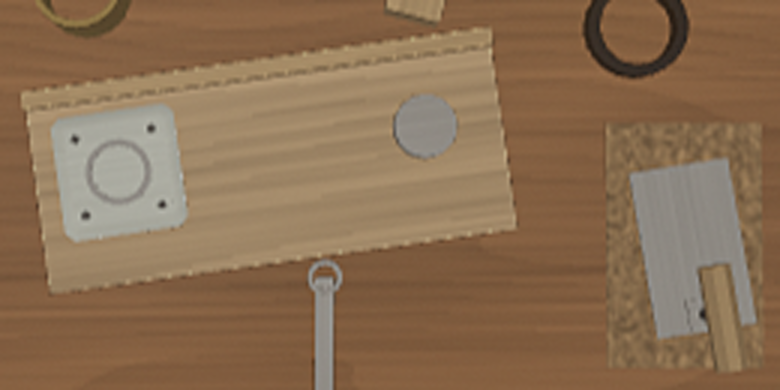

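View pics/sc.png

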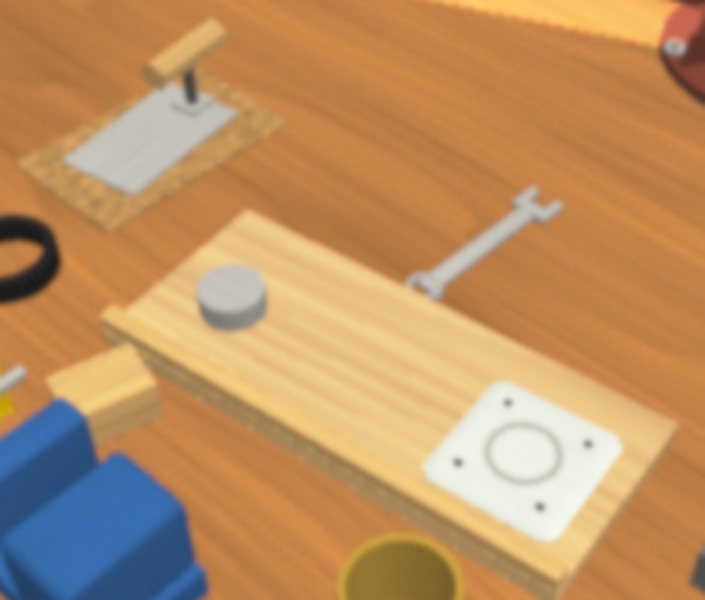

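```bash
cat >h.py <<'E'
import numpy as np,cv2
from workcell import ctrl
def P(n):
    c=ctrl.get_calibration(n);K=np.array(c["camera_matrix"]);T=np.array(c["T"]);return K@np.linalg.inv(T)[:3]
def px(p,off,f=3): return (np.array(p,float)+.5)/f-.5+np.array(off)
def tri(a,b,A,B):
    X=cv2.triangulatePoints(A,B,a.reshape(2,1),b.reshape(2,1))[:,0];return X[:3]/X[3]
def onz(n,p,z):
    c=ctrl.get_calibration(n);K=np.array(c["camera_matrix"]);T=np.array(c["T"])
    d=T[:3,:3]@np.linalg.inv(K)@[p[0],p[1],1];o=T[:3,3];return o+d*(z-o[2])/d[2]
E
python3 - <<'E'
from h import *
A,B=P("top"),P("scene")
for k,(a,b) in dict(bFL=((632,174),(132,193)),bFR=((726,160),(65,160)),bRL=((657,338),(238,116)),hF=((714,266),(152,72)),hR=((727,371),(218,28)),ring=((118,172),(523,453)),bdNL=((52,293),(678,427)),bdNR=((516,229),(249,211)),tin=((425,127),(232,282)),mFL=((607,123),(110,228)),mFR=((762,123),(20,162)),mRL=((607,368),(284,122))).items():
    X=tri(px(a,(185,160)),px(b,(155,100)),A,B)
    z={'b':.0055,'m':.003,'h':.07,'r':.028,'t':.042}[k[0]]; z=.018 if 'bd' in k else z
    print(k,np.round(X*1000,1),np.round(onz("top",px(a,(185,160)),z)[:2]*1000,1))
for k,a,z in [("pl",(52,118),.023),("pl",(174,105),.023),("pl",(187,226),.023),("pl",(66,242),.023),("bRR",(757,322),.0055),("fNL",(27,108),.034),("fNR",(492,46),.034),("fFL",(22,93),.034),("fFR",(490,29),.034),("mRR",(762,368),.003)]:
    print(k,np.round(onz("top",px(a,(185,160)),z)*1000,1))
E
```

```text
bFL [ 591.9 -319.     2.4] [ 592.5 -318.9]
bFR [ 603.5 -404.4    1.4] [ 604.1 -403.8]
bRL [ 444.1 -339.4   -2.8] [ 445.3 -338. ]
hF [ 510.1 -373.5   66.5] [ 510.3 -372.6]
hR [ 420.6 -382.2   67.3] [ 420.9 -381.5]
ring [598.9 141.5  24.5] [599.  140.7]
bdNL [491.7 203.8   9.1] [492.7 201.2]
bdNR [ 543.9 -212.1   12.6] [ 544.3 -211.8]
tin [ 634.  -129.6   43.7] [ 634.5 -130.1]
mFL [ 637.2 -296.5    3.2] [ 639. -298.]
mFR [ 6.350e+02 -4.369e+02  2.000e-01] [ 637.2 -437.8]
mRL [ 419.5 -295.    -1.3] [ 418.9 -293.2]
pl [648.1 199.6  23. ]
pl [658.3  91.   23. ]
pl [550.6  80.5  23. ]
pl [537.8 187.8  23. ]
bRR [ 458.5 -427.9    5.5]
fNL [656.3 219.8  34. ]
fNR [ 706.1 -191.2   34. ]
fFL [669.6 224.2  34. ]
fFR [ 721.2 -189.8   34. ]
mRR [ 417.2 -432.1    3. ]
```

```bash
cat >>h.py <<'E'
from scipy.spatial.transform import Rotation as Ro, Slerp
def Rs(yaw,roll=0,tilt=25):
    """tool R for scraper: yaw about world z, roll about scraper x, tool leaned back by tilt; deg"""
    S=Ro.from_euler('ZX',[yaw,roll],degrees=True).as_matrix()
    return S@np.diag([1,-1,-1.])@Ro.from_euler('y',tilt,degrees=True).as_matrix()
def rows(p0,R0,poses,q=1):
    """poses: list of (p mm,R); prints rows; returns the pose accumulated with rounding"""
    P,Q=[],[]
    for p,R in poses:
        d=np.round(R0.T@(np.array(p)-p0),q); r=np.round(Ro.from_matrix(R0.T@R).as_rotvec(degrees=True),q)
        p0=p0+R0@d; R0=R0@Ro.from_rotvec(r,degrees=True).as_matrix(); P.append((d+0).tolist()); Q.append((r+0).tolist())
    print(P);print(Q); return p0,R0
def line(p0,R0,p1,R1,n):
    s=Slerp([0,1],Ro.from_matrix([R0,R1])); return [(p0+(np.array(p1)-p0)*k/n,s(k/n).as_matrix()) for k in range(1,n+1)]
def now():
    s=ctrl.read_state();return s['ee_pos']*1000,s['tool_rot'],s
E
python3 - <<'E'
from h import *
p,R,s=now()
T=Rs(8);z=T[:,2];g=np.array([466,-379,63.]);t=g+22*z
print(t,z)
p,R=rows(p,R,line(p,R,t-90*z,T,9)); print(p)
E
```

```text
[ 475.20711814 -377.70602393   43.06122869] [ 0.41850537  0.05881709 -0.90630779]
[[32.8, -11.0, 11.8], [32.0, -11.7, 13.4], [31.1, -12.3, 14.7], [30.1, -13.0, 16.3], [29.0, -13.7, 17.6], [27.8, -14.3, 18.8], [26.7, -14.9, 20.2], [25.3, -15.6, 21.3], [23.9, -16.1, 22.5]]
[[-0.3, 2.8, 1.1], [-0.2, 2.7, 1.1], [-0.3, 2.8, 1.2], [-0.2, 2.8, 1.1], [-0.3, 2.7, 1.1], [-0.2, 2.8, 1.1], [-0.3, 2.8, 1.2], [-0.2, 2.8, 1.1], [-0.3, 2.7, 1.1]]
[ 437.56318901 -382.99971981  124.66269169]
```

Emit:
carry_out(gripper=[0,0,0,0,0,0,0,0,0,0], delta_pos=[[33,-11,12],[32,-12,13],[31,-12,15],[30,-13,16],[29,-14,18],[28,-14,19],[27,-15,20],[25,-16,21],[24,-16,22],[0,0,0]], rotation=[[-0.3,2.8,1.1],[-0.2,2.7,1.1],[-0.3,2.8,1.2],[-0.2,2.8,1.1],[-0.3,2.7,1.1],[-0.2,2.8,1.1],[-0.3,2.8,1.2],[-0.2,2.8,1.1],[-0.3,2.7,1.1],[0,0,0]], squeeze=110)

```text
t: 1.2
ee_pos: [0.4386, -0.379, 0.1231]
tool_rot: [[0.897, 0.141, 0.418], [0.127, -0.99, 0.063], [0.423, -0.003, -0.906]]
force: [-0.5, 0.2, -0.6]
opening: 0.0853
gripper_force: 0.0
```

```bash
python3 - <<'E'
from h import *
import cv2
p,R,s=now();print(p,R,s['joints'],s['t'])
a=ctrl.grab_frame("wrist");cv2.imwrite("pics/w1.png",a[:,:,::-1])
T=Rs(8);z=T[:,2];t=np.array([466,-379,63.])+22*z
rows(p,R,line(p,R,t,T,4))
E
```

```text
[ 438.58074567 -379.03875749  123.06192759] [[ 0.89734729  0.14110014  0.41816096]
 [ 0.12650786 -0.98998999  0.06257457]
 [ 0.42280444 -0.00325047 -0.90621512]] [-1.16557924 -0.21712326 -0.46294425  1.2070764   0.42131959  1.86039956] 1.2
[[-0.2, 1.0, 22.0], [-0.2, 1.0, 22.0], [-0.2, 1.0, 21.9], [-0.2, 1.0, 22.0]]
[[-0.1, 0.0, 0.0], [0.0, 0.0, 0.0], [-0.1, 0.0, 0.0], [0.0, 0.0, 0.0]]
```

View pics/w1.png

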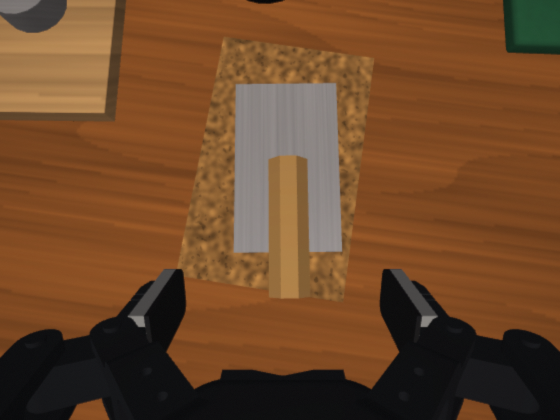

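Emit:
carry_out(gripper=[0,0,0,0,1,1,1,1,1,1], delta_pos=[[0,1,22],[0,1,22],[0,1,22],[0,1,22],[0,0,0],[0,0,0],[0,0,0],[0,0,0],[0,0,0],[0,0,0]], rotation=[[0,0,0],[0,0,0],[0,0,0],[0,0,0],[0,0,0],[0,0,0],[0,0,0],[0,0,0],[0,0,0],[0,0,0]], squeeze=110)

```text
t: 2.25
ee_pos: [0.4753, -0.3829, 0.0477]
tool_rot: [[0.897, 0.139, 0.42], [0.127, -0.99, 0.056], [0.423, 0.003, -0.906]]
force: [-2.3, 0.8, 7.0]
opening: 0.0238
gripper_force: 107.4
```

Emit:
carry_out(gripper=[1,1,1,1,1], delta_pos=[[10,0,-22],[14,0,-30],[14,0,-30],[14,0,-30],[0,0,0]], rotation=[[0,0,0],[0,0,0],[0,0,0],[0,0,0],[0,0,0]])

```text
t: 2.75
ee_pos: [0.4758, -0.3841, 0.1752]
tool_rot: [[0.896, 0.139, 0.422], [0.129, -0.99, 0.051], [0.425, 0.009, -0.905]]
force: [0.1, -0.8, -1.9]
opening: 0.024
gripper_force: 108.2
```

```bash
python3 - <<'E'
from h import *
import cv2
p,R,s=now();print(p,s['opening'],s['gripper_force'],s['force'],s['torque'])
a=ctrl.grab_frame("wrist")[:,:,::-1];b=ctrl.grab_frame("scene")[60:200,120:290,::-1]
b=cv2.resize(b,None,fx=3,fy=3,interpolation=cv2.INTER_CUBIC)
a=cv2.resize(a,None,fx=.5,fy=.5,interpolation=cv2.INTER_AREA);a=cv2.copyMakeBorder(a,0,210,0,0,cv2.BORDER_CONSTANT)
cv2.imwrite("pics/g2.png",np.hstack([a,b]))
E
```

```text
[ 475.7714424  -384.08906252  175.20326839] 0.024034863083443308 108.20290452720656 [ 0.13680516 -0.84658118 -1.85013138] [-0.16454471  0.65124742 -0.01353902]
```

View pics/g2.png

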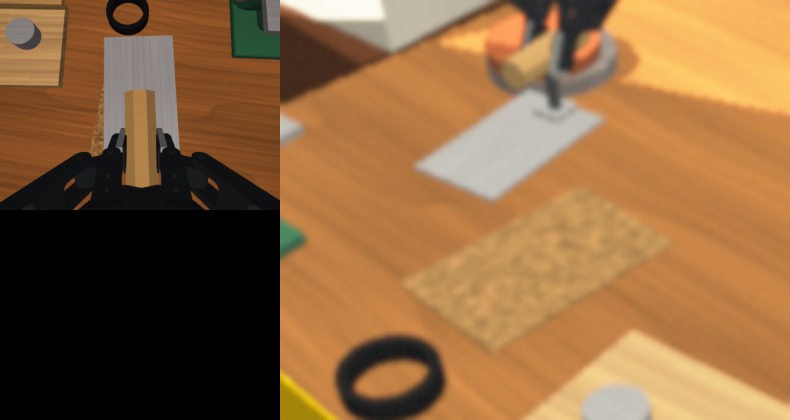

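```bash
python3 - <<'E'
from h import *
import cv2
a=ctrl.grab_frame("wrist")[55:255,170:430,::-1]
cv2.imwrite("pics/g3.png",cv2.resize(a,None,fx=3,fy=3,interpolation=cv2.INTER_CUBIC))
E
```

```text
(no output)
```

View pics/g3.png

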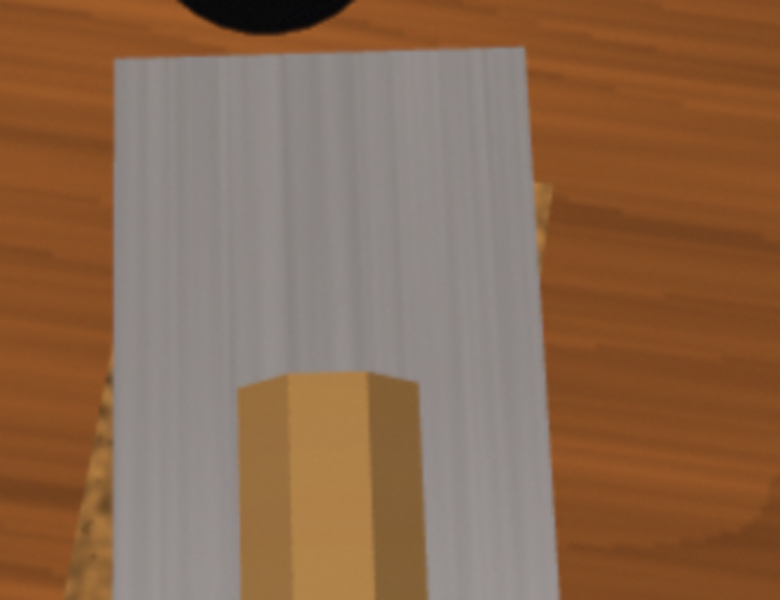

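```bash
cat >>h.py <<'E'
def fit_scraper(obs,edges,K,T,p,R):
    from scipy.optimize import least_squares
    Tc=np.linalg.inv(T)
    X=np.array([[135,45,-57.5],[135,-45,-57.5],[45,5.38,13],[45,-5.38,13],[45,13,5.38],[45,-13,5.38]])
    G=p-20*R[:,2]; S0=R@Ro.from_euler('y',-25,degrees=True).as_matrix()@np.diag([1,-1,-1.])
    def proj(W): C=Tc[:3,:3]@(W/1000).T+Tc[:3,3:]; U=K@C; return (U[:2]/U[2]).T
    def f(v):
        S=S0@Ro.from_rotvec(v[:3]).as_matrix();g=G+v[3:6]
        Y=np.vstack([X,[[v[6],45,-57.5],[v[7],-45,-57.5]]])
        return (proj(g+Y@S.T)-np.vstack([obs,edges])).ravel()
    r=least_squares(f,[0]*6+[50,50]); S=S0@Ro.from_rotvec(r.x[:3]).as_matrix()
    return G+r.x[3:6],S,r
E
python3 - <<'E'
from h import *
p,R,s=now();c=ctrl.get_calibration("wrist");K=np.array(c["camera_matrix"]);T=np.array(c["T"])
o=px([(115,60),(525,47),(288,375),(368,372),(239,388),(417,382)],(170,55));e=px([(113,590),(559,590)],(170,55))
g,S,r=fit_scraper(o,e,K,T,p,R)
print("grip",g,"in tool:",R.T@(g-p),"resid",np.round(r.fun,1))
print("S euler ZYX",Ro.from_matrix(S).as_euler('ZYX',degrees=True))
print("rel nominal",np.degrees(r.x[:3]), R.T@S)
print('tool as scraper',Ro.from_matrix(R@Ro.from_euler('y',-25,degrees=True).as_matrix()@np.diag([1,-1,-1.])).as_euler('ZYX',degrees=True),T[:3,3])
E
```

```text
grip [ 469.63077575 -382.20857619  182.44687128] in tool: [  1.62960473   0.11784521 -14.73731118] resid [ 0.  -0.2 -0.2  0.1  0.1 -0.3 -0.3 -0.2 -0.3  0.2  0.5  0.4  0.2  0.
 -0.1  0. ]
S euler ZYX [ 9.80984606  0.14948334 -0.18285081]
rel nominal [-0.16891189  0.06717554  1.83580396] [[ 0.90532663 -0.03027315  0.42363574]
 [-0.03203356 -0.99948239 -0.00296634]
 [ 0.42350626 -0.01088505 -0.90582778]]
tool as scraper [ 7.97415953  0.07909083 -0.01758638] [ 0.48120046 -0.38049468  0.32785018]
```

```bash
cat >>h.py <<'E'
Rts=np.array([[0.90532663,-0.03027315,0.42363574],[-0.03203356,-0.99948239,-0.00296634],[0.42350626,-0.01088505,-0.90582778]])
gt=np.array([1.6,.1,-14.7])
YB=7.1; cb,sb=np.cos(np.radians(YB)),np.sin(np.radians(YB)); BR=np.array([[cb,-sb,0],[sb,cb,0],[0,0,1]]); BO=np.array([607,6,0.])
def tool(gb,roll=0,pitch=0,yaw=0):
    """grip point in board frame mm, scraper roll/pitch(nose down +)/yaw deg in board frame -> tool pose"""
    S=BR@Ro.from_euler('ZYX',[yaw,pitch,roll],degrees=True).as_matrix(); R=S@Rts.T
    return BO+BR@np.array(gb,float)-R@gt, R
def where(p,R):
    S=R@Rts; g=BR.T@(p+R@gt-BO); return np.round(g,1),np.round(Ro.from_matrix(BR.T@S).as_euler('ZYX',degrees=True),1)
YP=134.;OFF=13.;XG=-89.
def flip(th,dz=0,lead=4):
    """grip (board frame) and roll for plate tilt th, rolling on board"""
    c=lambda a:np.array([[np.cos(a),-np.sin(a)],[np.sin(a),np.cos(a)]]); t=np.radians
    yb=YP+OFF-45                       # blade low edge
    def blade(piv,loc,a):              # loc: pivot in plate coords (y from centre, z from plate bottom)
        return lambda q:np.array(piv)+c(t(a))@(np.array(q)-np.array(loc))
    if th<=11: f=blade((yb,18),(OFF-45,-2.5),th)
    elif th<=21.8: f=blade((YP-45.3,18),(-45,0),th)
    else: f=blade((YP-45.3-10.77,18),(-55,4),th)
    l=np.clip((th-15)/10,0,1)*lead; A=f((45,0)); g=f((OFF,57.5))   # contact corner, grip
    g=A+c(t(l))@(g-A)
    return [XG,g[0],g[1]+dz],th+l
E
python3 - <<'E'
from h import *
p,R,s=now();print(where(p,R))
for th in (0,5,11,16,22,30,45,60,75,90,95):
    g,r=flip(th);print(th,np.round(g,1),r,np.round(tool(g,r)[0]))
g,r=flip(0,80);t=tool(g,r);print(t[0])
rows(p,R,line(p,R,*t,19))
E
```

```text
(array([-184.3, -368.2,  182.4]), array([ 2.7,  0.1, -0.2]))
0 [-89. 147.  78.] 0.0 [505. 141.  64.]
5 [-89.  141.6  81.7] 5.0 [506. 137.  68.]
11 [-89.  134.7  85.5] 11.0 [506. 132.  72.]
16 [-89.  128.3  88.9] 16.4 [507. 127.  76.]
22 [-89.  119.   90.5] 24.8 [508. 119.  78.]
30 [-89.  107.8  94.3] 34.0 [509. 110.  83.]
45 [-89.   87.1  99.5] 49.0 [511.  92.  90.]
60 [-89.   65.7  99. ] 64.0 [514.  73.  93.]
75 [-89.   45.1  93.1] 79.0 [516.  54.  90.]
90 [-89.   26.8  82.1] 94.0 [518.  36.  83.]
95 [-89.   21.4  77.4] 99.0 [519.  31.  80.]
[505.25804503 141.45157022 144.00681108]
[[4.4, -27.0, 3.4], [4.3, -27.1, 3.4], [4.3, -27.0, 3.4], [4.2, -27.1, 3.4], [4.1, -27.1, 3.3], [4.1, -27.1, 3.3], [4.0, -27.1, 3.3], [4.0, -27.1, 3.3], [3.8, -27.1, 3.3], [3.8, -27.2, 3.2], [3.8, -27.1, 3.2], [3.7, -27.2, 3.2], [3.6, -27.2, 3.1], [3.6, -27.2, 3.2], [3.5, -27.2, 3.1], [3.4, -27.2, 3.1], [3.4, -27.2, 3.0], [3.3, -27.2, 3.1], [3.2, -27.3, 3.0]]
[[-0.1, 0.0, 0.1], [0.0, 0.0, 0.2], [-0.1, 0.0, 0.1], [0.0, 0.0, 0.1], [-0.1, 0.0, 0.2], [0.0, 0.0, 0.1], [-0.1, 0.1, 0.1], [0.0, 0.0, 0.2], [-0.1, 0.0, 0.1], [0.0, 0.0, 0.1], [-0.1, 0.0, 0.2], [0.0, 0.0, 0.1], [-0.1, 0.0, 0.1], [0.0, 0.0, 0.2], [-0.1, 0.0, 0.1], [0.0, 0.0, 0.1], [-0.1, 0.0, 0.2], [0.0, 0.0, 0.1], [-0.1, 0.0, 0.1]]
```

Emit:
carry_out(gripper=[1,1,1,1,1,1,1,1,1,1], delta_pos=[[7,-30,5],[7,-43,5],[7,-43,5],[6,-43,5],[6,-43,5],[6,-43,5],[6,-43,5],[6,-43,5],[6,-43,5],[6,-43,5]], rotation=[[0,0,0.2],[0,0,0.2],[0,0,0.2],[0,0,0.2],[0,0,0.2],[0,0,0.2],[0,0,0.2],[0,0,0.2],[0,0,0.2],[0,0,0.2]])

```text
t: 3.9
ee_pos: [0.5013, 0.0436, 0.1502]
tool_rot: [[0.904, 0.107, 0.413], [0.091, -0.994, 0.059], [0.417, -0.016, -0.909]]
force: [0.8, -0.1, -2.4]
opening: 0.0242
gripper_force: 108.3
```

```bash
python3 - <<'E'
from h import *
p,R,s=now();print(where(p,R),s['joints'],s['gripper_force'],s['force'])
g,r=flip(0,80);t=tool(g,r)
p,R=rows(p,R,line(p,R,*t,3))
print("reh")
rows(p,R,[tool(*flip(th,80)) for th in np.linspace(5,95,19)])
E
```

```text
(array([-104.9,   50.1,  164.3]), array([0.9, 0.4, 0.8])) [-0.28280144 -0.83975316 -0.86334627  1.15109452  0.17270862  2.78967575] 108.2656819022668 [ 0.841394   -0.07167753 -2.39438434]
[[3.3, -32.3, 4.4], [3.2, -32.3, 4.2], [3.1, -32.3, 3.9]]
[[-0.3, 0.1, 0.2], [-0.4, 0.2, 0.1], [-0.3, 0.1, 0.2]]
reh
[[1.7, 4.2, -3.3], [1.7, 4.2, -3.4], [2.1, 4.1, -4.2], [1.7, 5.3, -3.2], [1.9, 5.0, -3.7], [2.6, 3.0, -5.2], [2.5, 3.1, -5.2], [2.5, 3.1, -5.2], [2.6, 3.1, -5.1], [2.5, 3.0, -5.2], [2.5, 3.1, -5.2], [2.6, 3.1, -5.2], [2.5, 3.1, -5.2], [2.5, 3.0, -5.1], [2.5, 3.1, -5.2], [2.6, 3.1, -5.2], [2.5, 3.0, -5.2], [2.6, 3.1, -5.2], [2.5, 3.1, -5.1]]
[[4.5, -0.1, 2.1], [4.5, -0.2, 2.1], [4.5, -0.1, 2.1], [6.4, -0.3, 3.0], [6.3, -0.2, 3.0], [4.5, -0.1, 2.1], [4.6, -0.2, 2.1], [4.5, -0.2, 2.1], [4.5, -0.1, 2.1], [4.5, -0.2, 2.2], [4.6, -0.1, 2.1], [4.5, -0.2, 2.1], [4.5, -0.2, 2.1], [4.6, -0.1, 2.1], [4.5, -0.2, 2.2], [4.5, -0.1, 2.1], [4.5, -0.2, 2.1], [4.6, -0.2, 2.1], [4.5, -0.1, 2.1]]
```

```bash
cat >fk.py <<'E'
import numpy as np
from scipy.optimize import least_squares
from scipy.spatial.transform import Rotation as Ro
LO=np.array([-2.99,-.84,-1.1,-1.84,-1.51,-3.14]);HI=np.array([2.99,1.86,1.16,2.11,1.56,3.14])
def fk(q,L):
    x0,z0,L1,L2,L3=L[:5]; h=L[5] if len(L)>5 else 0
    b=q[1]-q[2]; c=b+q[3]
    r=x0+L1*np.sin(q[1])+L2*np.cos(b)+h*np.sin(b); z=z0+L1*np.cos(q[1])-L2*np.sin(b)+h*np.cos(b)
    R=Ro.from_euler('ZYZ' if 0 else 'Z',q[0]).as_matrix()@Ro.from_euler('y',c).as_matrix()   # x fwd -> along tool
    R=R@Ro.from_euler('z',SG5*q[4]).as_matrix()@Ro.from_euler('x',SG6*q[5]).as_matrix()
    w=Ro.from_euler('z',q[0]).apply([r,0,z]); p=w+R@[L3,0,0]
    return p,R
SG5=1;SG6=1
D=[([-1.46968620e+00,1.04672143e-01,9.64546124e-02,1.56391944,-2.63e-06,1.35310947],[188.03,-569.41,230.53],[[.949613177,.313424304,-.000137],[.313424,-.949612,.0013335],[.000287,-.0013096,-1]]),
([-1.16557924,-0.21712326,-0.46294425,1.2070764,0.42131959,1.86039956],[438.58,-379.04,123.06],[[0.89734729,0.14110014,0.41816096],[0.12650786,-0.98998999,0.06257457],[0.42280444,-0.00325047,-0.90621512]]),
([-0.28280144,-0.83975316,-0.86334627,1.15109452,0.17270862,2.78967575],[501.3,43.6,150.2],[[.904,.107,.413],[.091,-.994,.059],[.417,-.016,-.909]])]
def tool_from(R,C): return R@C
E
python3 - <<'E'
import fk;from fk import *
for s5 in(1,-1):
  for s6 in (1,-1):
    fk.SG5=s5;fk.SG6=s6
    Rf=[fk.fk(np.array(q),[0]*5)[1] for q,p,T in D]
    # const C: R_tool = Rf C
    Cs=[r.T@np.array(T) for r,(q,p,T) in zip(Rf,D)]
    print(s5,s6,[round(np.degrees(Ro.from_matrix(Cs[0].T@c).magnitude()),2) for c in Cs],np.round(Cs[0],2).tolist())
    f=lambda L:np.concatenate([fk.fk(np.array(q),L)[0]-p for q,p,T in D])
    r=least_squares(f,[0,400,400,400,200]);print(np.round(r.x,1),np.round(r.fun,1))
E
```

```text
Traceback (most recent call last):
AttributeError: 'function' object has no attribute 'fk'
```

```bash
python3 - <<'E'
import fk as F;import numpy as np
from fk import D,Ro,least_squares
for s5 in(1,-1):
  for s6 in (1,-1):
    F.SG5=s5;F.SG6=s6
    Rf=[F.fk(np.array(q),[0]*5)[1] for q,p,T in D]
    Cs=[r.T@np.array(T) for r,(q,p,T) in zip(Rf,D)]
    print(s5,s6,[round(np.degrees(Ro.from_matrix(Cs[0].T@c).magnitude()),2) for c in Cs],np.round(Cs[0],2).tolist())
    f=lambda L:np.concatenate([F.fk(np.array(q),L)[0]-p for q,p,T in D])
    r=least_squares(f,[0,400,400,400,200]);print(np.round(r.x,1),np.round(r.fun,1))
E
```

```text
1 1 [np.float64(0.0), np.float64(0.0), np.float64(0.01)] [[-0.0, 0.0, 1.0], [0.0, 1.0, 0.0], [-1.0, -0.0, -0.0]]
[-156.6  483.1  440.2  704.4  679.7] [-128.2  -20.5    4.9   15.9   24.7    2.6   -9.4  -64.9   -7.5]
1 -1 [np.float64(0.0), np.float64(58.13), np.float64(164.62)] [[-0.0, 0.0, 1.0], [0.42, -0.91, 0.0], [0.91, 0.42, 0.0]]
[-156.6  483.1  440.2  704.4  679.7] [-128.2  -20.5    4.9   15.9   24.7    2.6   -9.4  -64.9   -7.5]
-1 1 [np.float64(0.0), np.float64(48.28), np.float64(19.8)] [[0.0, 0.0, 1.0], [0.0, 1.0, -0.0], [-1.0, -0.0, 0.0]]
[ 491.  -326.2 -140.4  103.6 -668.3] [-129.4   -8.5  -28.9   29.4  -18.7   -5.9  -41.8  -57.5   34.8]
-1 -1 [np.float64(0.0), np.float64(74.19), np.float64(164.85)] [[0.0, 0.0, 1.0], [0.42, -0.91, -0.0], [0.91, 0.42, -0.0]]
[ 491.  -326.2 -140.4  103.6 -668.3] [-129.4   -8.5  -28.9   29.4  -18.7   -5.9  -41.8  -57.5   34.8]
```

```bash
cat >>fk.py <<'E'
C=np.array([[0,0,1.],[0,1,0],[-1,0,0]])
def fk(q,L):
    x0,z0,L1,L2,Lb,d,Lx,Lz=L
    b=q[1]-q[2]; c=b+q[3]; Z=Ro.from_euler('z',q[0]).as_matrix(); Y=Z@Ro.from_euler('y',c).as_matrix()
    w=Z@[x0+L1*np.sin(q[1])+L2*np.cos(b),d,z0+L1*np.cos(q[1])-L2*np.sin(b)]+Y@[Lx,0,Lz]
    R=Y@Ro.from_euler('z',q[4]).as_matrix()@Ro.from_euler('x',q[5]).as_matrix()
    return w+R@[Lb,0,0],R@C
def fit(D,reg=.003):
    L0=np.array([0,300,400,400,200,130,0,0.])
    r=least_squares(lambda L:np.concatenate([fk(np.array(q),L)[0]-p for q,p,T in D]+[reg*(L-L0)]),L0);return r
def ik(p,R,q0,L):
    r=least_squares(lambda q:np.concatenate([(fk(q,L)[0]-p)/100,3*Ro.from_matrix(R.T@fk(q,L)[1]).as_rotvec()]),np.clip(q0,LO+1e-6,HI-1e-6),bounds=(LO,HI))
    return r.x,np.linalg.norm(fk(r.x,L)[0]-p),np.degrees(Ro.from_matrix(R.T@fk(r.x,L)[1]).magnitude())
E
python3 - <<'E'
import fk as F;from fk import *
for reg in(.003,.03):
    r=F.fit(D,reg);print(np.round(r.x,1),np.round(r.fun[:9],1))
E
```

```text
[ 118.1  115.4  159.   521.9  303.2  129.6 -264.5  -71. ] [ 0.  -0.1 -0.  -0.1  0.2  0.   0.1 -0.   0. ]
[ 50.  249.9 266.8 535.8 300.7 130.1 -19.6 -25.2] [ 0.8 -2.6 -0.9 -2.1  3.5  0.8  1.3 -0.3  0.1]
```

Emit:
carry_out(gripper=[1,1,1,1,1], delta_pos=[[25,0,11],[25,10,11],[25,20,11],[0,10,-20],[0,0,0]], rotation=[[0,0,0],[0,0,0],[6,0,0],[6,0,0],[0,0,0]])

```text
t: 4.4
ee_pos: [0.5805, 0.0045, 0.1696]
tool_rot: [[0.905, 0.188, 0.382], [0.087, -0.96, 0.266], [0.417, -0.207, -0.885]]
force: [0.3, 0.7, -2.3]
opening: 0.024
gripper_force: 109.1
```

```bash
python3 - <<'E'
from h import *
p,R,s=now();print(where(p,R),s['joints'].tolist(),p.tolist(),R.tolist())
E
```

```text
(array([-31. ,  -1.5, 183.3]), array([ 5.7, -0.5, 11.8])) [-0.4410797606715261, -0.4089555952124085, -0.5519559912515124, 1.1709099790120772, 0.41521529976492466, 2.6081619208058506] [580.530488007522, 4.544365872676723, 169.6109554093326] [[0.9046155072485479, 0.1881697821193917, 0.382443351547119], [0.08745941196372428, -0.9601276501569961, 0.26552918231893946], [0.41715900482239643, -0.20675354531699264, -0.8850035797636313]]
```

```bash
cat >>fk.py <<'E'
D.append(([-0.4410797606715261,-0.4089555952124085,-0.5519559912515124,1.1709099790120772,0.41521529976492466,2.6081619208058506],[580.53,4.54,169.61],None))
E
python3 - <<'E'
import fk as F;from fk import *
for reg in(.0003,.003,.03):
    r=F.fit(D,reg);print(np.round(r.x,1),np.round(r.fun[:12],1))
E
```

```text
[ 19.5 310.5 313.4 543.9 302.1 129.9  86.   -5.7] [ 0.7 -4.4 -0.9 -2.1  4.3  1.3  3.4 -0.9  0.6 -3.   1.2 -1. ]
[ 19.6 310.4 313.3 543.9 302.1 129.9  85.7  -5.7] [ 0.7 -4.4 -0.9 -2.   4.3  1.3  3.4 -0.9  0.6 -3.   1.2 -1. ]
[ 26.7 301.7 306.6 539.3 301.6 130.   71.3  -7.6] [ 0.9 -4.4 -1.2 -1.9  3.9  1.8  3.4 -0.9  0.7 -3.4  1.3 -1.2]
```

```bash
cat >plan.py <<'E'
import fk as F;from fk import *
import h as H
L=F.fit(D,.0003).x
def Rt(t,half):
    A=np.diag([1,-1,-1.])@Ro.from_euler('y',t,degrees=True).as_matrix() if not half else np.diag([-1,1,-1.])@Ro.from_euler('y',-t,degrees=True).as_matrix()
    return A            # R_tool = S@A
gt0=np.array([0,0,-15.])
def plate_frame(th,YP=134.,XP=19.):
    """board-frame pose of plate (rotation about x by th), origin plate centre on bottom face"""
    c=Ro.from_euler('x',th,degrees=True).as_matrix()
    if th<=11: piv,loc=(0,YP-32,18),(0,-32,-2.5)
    elif th<=21.8: piv,loc=(0,YP-45.3,18),(0,-45,0)
    else: piv,loc=(0,YP-56.07,18),(0,-55,4)
    return c,np.array([XP,0,0])+np.array(piv)-c@np.array(loc)
def pose(th,fx,fy,psi,t,half,back=0,up=0,YP=134.):
    """front-edge centre at plate coords (fx,fy), yaw psi in plate plane"""
    c,o=plate_frame(th,YP); s=Ro.from_euler('z',psi,degrees=True).as_matrix()
    g=np.array([fx,fy,57.5])-s@[135+back,0,0]; S=H.BR@c@s
    G=H.BO+H.BR@(o+c@g+[0,0,up]); R=S@Rt(t,half); return G-R@gt0,R
def solve(p,R,q): return F.ik(p,R,q,L)
E
python3 - <<'E'
from plan import *
for half in(0,1):
  for psi in(10,0,-15,-30,-45):
    for t in(-10,0,10,20,30):
      fx=27;fy=13
      q0=np.array([-.1,-.5,-.6,1.4,.1,2.6 if not half else -.5]);p,R=pose(0,fx,fy,psi,t,half);q,e,a=solve(p,R,q0);ok=e+a
      p,R=pose(0,fx,fy,psi,t,half,back=95);_,e,a=solve(p,R,q);ins=e+a
      mx=0
      for th in range(0,101,5):
        p,R=pose(th,fx,fy,psi,t,half);q2,e,a=solve(p,R,q)
        if e+a>2: break
        q=q2;mx=th
      print(half,psi,t,"start %.0f ins %.0f"%(ok,ins),"max",mx,np.round(q,2))
E
```

```text
0 10 -10 start 0 ins 0 max 70 [-0.55  0.83  0.23  2.07  0.65  1.76]
0 10 0 start 0 ins 0 max 75 [-0.63  0.83  0.14  2.08  0.78  1.66]
0 10 10 start 0 ins 0 max 80 [-0.7   0.85  0.05  2.11  0.9   1.55]
0 10 20 start 0 ins 21 max 80 [-0.76  0.78 -0.1   2.06  1.03  1.52]
0 10 30 start 0 ins 51 max 80 [-0.81  0.73 -0.24  2.02  1.15  1.48]
0 0 -10 start 0 ins 0 max 70 [-0.55  0.8   0.21  2.11  0.66  1.92]
0 0 0 start 0 ins 0 max 75 [-0.63  0.77  0.1   2.1   0.78  1.84]
0 0 10 start 0 ins 0 max 80 [-0.7   0.76 -0.01  2.1   0.9   1.76]
0 0 20 start 0 ins 21 max 85 [-0.77  0.76 -0.11  2.11  1.03  1.68]
0 0 30 start 0 ins 51 max 0 [-0.02 -0.84 -1.05  0.84  0.07  3.02]
0 -15 -10 start 30 ins 36 max 0 [-0.01  0.12 -0.21  1.42  0.09  3.14]
0 -15 0 start 33 ins 40 max 0 [-0.   -0.09 -0.41  1.25  0.08  3.14]
0 -15 10 start 36 ins 43 max 0 [-0.   -0.31 -0.61  1.1   0.07  3.14]
0 -15 20 start 38 ins 46 max 0 [ 0.01 -0.54 -0.82  0.95  0.05  3.14]
0 -15 30 start 39 ins 62 max 0 [ 0.02 -0.81 -1.04  0.82  0.02  3.14]
0 -30 -10 start 72 ins 85 max 0 [-0.08  0.14 -0.21  1.43  0.23  3.14]
0 -30 0 start 80 
[... 1605 characters left out ...]
  2.11  1.13 -1.17]
1 -30 -10 start 0 ins 0 max 60 [-0.46  0.59  0.12  2.08  0.72 -0.55]
1 -30 0 start 0 ins 0 max 70 [-0.56  0.57  0.04  2.09  0.82 -0.65]
1 -30 10 start 0 ins 0 max 80 [-0.65  0.57 -0.03  2.11  0.91 -0.73]
1 -30 20 start 0 ins 0 max 85 [-0.71  0.48 -0.16  2.02  1.   -0.69]
1 -30 30 start 0 ins 0 max 95 [-0.78  0.5  -0.22  2.03  1.09 -0.72]
1 -45 -10 start 0 ins 0 max 55 [-0.4   0.52  0.12  2.03  0.77 -0.18]
1 -45 0 start 0 ins 0 max 65 [-0.49  0.47  0.04  2.03  0.83 -0.24]
1 -45 10 start 0 ins 0 max 75 [-0.57  0.45 -0.03  2.02  0.9  -0.29]
1 -45 20 start 0 ins 0 max 90 [-0.68  0.54 -0.03  2.11  0.98 -0.43]
1 -45 30 start 0 ins 0 max 100 [-0.75  0.57 -0.06  2.11  1.04 -0.44]
```

```bash
python3 - <<'E'
from plan import *
F.LO=F.LO+.02;F.HI=F.HI-.02
for YP in(134,110):
 for psi,fx,fy in((-15,27,13),(-20,27,10),(-25,27,8),(-30,30,5)):
  for t in(22,26,30,34):
      half=1
      q0=np.array([-.1,-.5,-.6,1.4,.1,-.3]);p,R=pose(0,fx,fy,psi,t,half,YP=YP);q,e,a=solve(p,R,q0);ok=e+a
      p,R=pose(0,fx,fy,psi,t,half,back=90,YP=YP);_,e,a=solve(p,R,q);ins=e+a
      p,R=pose(0,fx,fy,psi,t,half,back=90,up=40,YP=YP);_,e,a=solve(p,R,q);ins2=e+a
      mx=0;step=0
      for th in range(0,107,3):
        p,R=pose(th,fx,fy,psi,t,half,YP=YP);q2,e,a=solve(p,R,q)
        if e+a>2: break
        if th: step=max(step,abs(q2-q).max()/3)
        q=q2;mx=th
      print(YP,psi,t,"start %.0f ins %.0f %.0f"%(ok,ins,ins2),"max",mx,np.round(q,2),"maxdq/deg %.3f"%step)
E
```

```text
134 -15 22 start 0 ins 4 6 max 87 [-0.76  0.6  -0.18  2.07  1.04 -1.09] maxdq/deg 0.025
134 -15 26 start 0 ins 13 15 max 90 [-0.79  0.61 -0.22  2.07  1.08 -1.12] maxdq/deg 0.026
134 -15 30 start 0 ins 21 24 max 93 [-0.82  0.61 -0.25  2.08  1.13 -1.14] maxdq/deg 0.027
134 -15 34 start 0 ins 28 31 max 6 [ 0.1  -0.82 -1.05  0.77 -0.05  0.26] maxdq/deg 0.022
134 -20 22 start 0 ins 0 0 max 87 [-0.75  0.56 -0.19  2.04  1.03 -0.96] maxdq/deg 0.025
134 -20 26 start 0 ins 0 3 max 90 [-0.78  0.56 -0.23  2.04  1.08 -0.97] maxdq/deg 0.026
134 -20 30 start 0 ins 7 10 max 96 [-0.81  0.61 -0.23  2.09  1.12 -1.03] maxdq/deg 0.027
134 -20 34 start 0 ins 13 17 max 12 [ 0.07 -0.81 -1.02  0.81  0.01  0.36] maxdq/deg 0.023
134 -25 22 start 0 ins 0 0 max 90 [-0.75  0.59 -0.15  2.09  1.03 -0.89] maxdq/deg 0.024
134 -25 26 start 0 ins 0 0 max 93 [-0.78  0.59 -0.18  2.08  1.07 -0.9 ] maxdq/deg 0.025
134 -25 30 start 0 ins 0 0 max 96 [-0.8   0.58 -0.22  2.07  1.11 -0.9 ] maxdq/deg 0.027
134 -25 34 start 0 ins 0 1 max 99 [-0.82  0.57 -0.25  2.06  1.14 -0.89] maxdq/deg 0.028
134 -30 22 start 0 ins 0 0 max 90 [-
[... 1034 characters left out ...]
 -25 22 start 0 ins 0 0 max 87 [-0.77  0.56 -0.13  2.06  1.   -0.85] maxdq/deg 0.024
110 -25 26 start 0 ins 0 0 max 90 [-0.8   0.55 -0.17  2.05  1.04 -0.85] maxdq/deg 0.025
110 -25 30 start 0 ins 0 3 max 96 [-0.83  0.61 -0.17  2.09  1.08 -0.9 ] maxdq/deg 0.026
110 -25 34 start 0 ins 5 9 max 99 [-0.85  0.61 -0.2   2.09  1.12 -0.9 ] maxdq/deg 0.027
110 -30 22 start 0 ins 0 0 max 87 [-0.75  0.54 -0.11  2.04  0.99 -0.72] maxdq/deg 0.024
110 -30 26 start 0 ins 0 0 max 93 [-0.79  0.6  -0.11  2.09  1.03 -0.77] maxdq/deg 0.024
110 -30 30 start 0 ins 0 0 max 96 [-0.81  0.59 -0.14  2.07  1.07 -0.76] maxdq/deg 0.025
110 -30 34 start 0 ins 0 0 max 99 [-0.83  0.58 -0.18  2.05  1.1  -0.75] maxdq/deg 0.026
```

```bash
python3 - <<'E'
from plan import *
F.LO=F.LO+.01;F.HI=F.HI-.01
YP=134
for psi,fx,fy in((-25,27,8),(-30,27,8),(-35,27,8),(-40,27,8)):
  for t in(26,30):
      q0=np.array([-.1,-.5,-.6,1.4,.1,-.3]);p,R=pose(0,fx,fy,psi,t,1);q,e,a=solve(p,R,q0)
      s=np.radians(psi);Lx=fx-45*np.sin(s);back=Lx+70
      out=[]
      for m in(0,.25,.4):
        p2=p-H.BR@[back,-m*back,0]; _,e,a=solve(p2,R,q); _,e2,a2=solve(p2+[0,0,25],R,q);out.append((round(e+a,1),round(e2+a2,1)))
      for th in range(0,107,3):
        p,R=pose(th,fx,fy,psi,t,1);q2,e,a=solve(p,R,q)
        if e+a>2: break
        q=q2;mx=th
      print(psi,t,round(back),out,mx)
E
```

```text
-25 26 116 [(np.float64(11.9), np.float64(13.7)), (np.float64(3.0), np.float64(4.9)), (np.float64(0.0), np.float64(0.0))] 93
-25 30 116 [(np.float64(17.6), np.float64(19.6)), (np.float64(8.0), np.float64(10.1)), (np.float64(1.9), np.float64(4.1))] 96
-30 26 120 [(np.float64(2.0), np.float64(3.9)), (np.float64(0.0), np.float64(0.0)), (np.float64(0.0), np.float64(0.0))] 93
-30 30 120 [(np.float64(6.4), np.float64(8.5)), (np.float64(0.0), np.float64(0.0)), (np.float64(0.0), np.float64(0.0))] 96
-35 26 123 [(np.float64(0.0), np.float64(0.0)), (np.float64(0.0), np.float64(0.0)), (np.float64(0.0), np.float64(0.0))] 93
-35 30 123 [(np.float64(0.0), np.float64(0.0)), (np.float64(0.0), np.float64(0.0)), (np.float64(0.0), np.float64(0.0))] 99
-40 26 126 [(np.float64(0.0), np.float64(0.0)), (np.float64(0.0), np.float64(0.0)), (np.float64(0.0), np.float64(0.0))] 96
-40 30 126 [(np.float64(0.0), np.float64(0.0)), (np.float64(0.0), np.float64(0.0)), (np.float64(0.0), np.float64(0.0))] 99
```

```bash
python3 - <<'E'
from h import *
p,R,s=now()
b=lambda w:BR.T@(np.array(w)-BO)
t1=tool(b([468.6,-373.3,165]),0,0,0.9);t2=tool(b([468.6,-373.3,63.5]),0,0,.9)
p,R=rows(p,R,line(p,R,*t1,9));rows(p,R,line(p,R,*t2,4))
# tray rim check and jar
for u in((250,317),(250,403)): print(onz("top",np.array(u)/1.42857,.03))
E
```

```text
[[-15.3, 38.4, -13.9], [-15.4, 38.7, -12.9], [-15.3, 39.1, -12.0], [-15.4, 39.3, -11.0], [-15.4, 39.5, -10.0], [-15.5, 39.8, -9.1], [-15.5, 39.9, -8.1], [-15.6, 40.2, -7.1], [-15.6, 40.2, -6.1]]
[[-1.4, 0.0, -0.1], [-1.4, 0.1, 0.0], [-1.4, 0.0, -0.1], [-1.5, 0.1, 0.0], [-1.4, 0.0, -0.1], [-1.4, 0.0, -0.1], [-1.4, 0.1, 0.0], [-1.4, 0.0, -0.1], [-1.4, 0.0, -0.1]]
[[-10.7, 0.1, 23.0], [-10.7, 0.1, 23.0], [-10.8, 0.1, 23.0], [-10.7, 0.0, 22.9]]
[[0.0, 0.0, 0.0], [0.0, 0.0, 0.0], [0.0, 0.0, 0.0], [0.0, 0.0, 0.0]]
[0.58758028 0.27028957 0.03      ]
[0.42891407 0.27082858 0.03      ]
```

Emit:
carry_out(gripper=[1,1,1,1,1,1,1,1,1,1], delta_pos=[[-15.3,38.4,-13.9],[-15.4,38.7,-12.9],[-15.3,39.1,-12],[-15.4,39.3,-11],[-15.4,39.5,-10],[-15.5,39.8,-9.1],[-15.5,39.9,-8.1],[-15.6,40.2,-7.1],[-15.6,40.2,-6.1],[0,0,0]], rotation=[[-1.4,0,-0.1],[-1.4,0.1,0],[-1.4,0,-0.1],[-1.4,0.1,0],[-1.4,0,-0.1],[-1.4,0,-0.1],[-1.4,0,0],[-1.5,0,-0.1],[-1.4,0,-0.1],[0,0,0]])

```text
t: 5.4
ee_pos: [0.4728, -0.373, 0.1512]
tool_rot: [[0.901, 0.107, 0.419], [0.098, -0.994, 0.044], [0.422, 0.002, -0.907]]
force: [-0.1, 0.6, -2.0]
opening: 0.0242
gripper_force: 109.3
```

```bash
python3 - <<'E'
from h import *
p,R,s=now();print(where(p,R),s['joints'].tolist(),p.tolist())
b=lambda w:BR.T@(np.array(w)-BO)
t2=tool(b([468.6,-373.3,62]),0,0,.9)
rows(p,R,line(p,R,*t2,6))
E
```

```text
(array([-184.8, -359.5,  165.2]), array([ 0.9,  0.1, -0.3])) [-1.093640340360835, -0.20932909772596553, -0.40625861232311916, 1.2058906883212488, 0.4034668774516957, 1.9746577825030307] [472.8036746719872, -373.02902419770754, 151.18371400634356]
[[-7.2, -0.1, 15.6], [-7.1, -0.1, 15.7], [-7.2, 0.0, 15.6], [-7.2, -0.1, 15.6], [-7.2, 0.0, 15.6], [-7.2, 0.0, 15.7]]
[[0.0, 0.0, 0.0], [0.1, 0.0, 0.0], [0.0, 0.1, 0.0], [0.1, 0.0, 0.1], [0.0, 0.0, 0.0], [0.0, 0.0, 0.0]]
```

Emit:
carry_out(gripper=[1,1,1,1,1,1,1,0,0,0], delta_pos=[[-7.2,0,15.6],[-7.2,0,15.6],[-7.2,0,15.6],[-7.2,0,15.6],[-7.2,0,15.6],[-7.2,0,15.6],[0,0,0],[0,0,0],[0,0,0],[0,0,0]], rotation=[[0,0,0],[0,0,0],[0,0,0],[0,0,0],[0,0,0],[0,0,0],[0,0,0],[0,0,0],[0,0,0],[0,0,0]])

```text
t: 6.4
ee_pos: [0.4757, -0.37, 0.0506]
tool_rot: [[0.9, 0.112, 0.422], [0.102, -0.994, 0.046], [0.424, 0.002, -0.906]]
force: [-0.3, -0.8, -0.2]
opening: 0.0671
gripper_force: 0.0
```

Emit:
carry_out(gripper=[0,0,0,0,0], delta_pos=[[0,0,0],[0,0,-20],[0,0,-35],[0,0,-35],[0,0,0]], rotation=[[0,0,0],[0,0,0],[0,0,0],[0,0,0],[0,0,0]])

```text
t: 6.9
ee_pos: [0.4376, -0.377, 0.1371]
tool_rot: [[0.899, 0.11, 0.424], [0.103, -0.994, 0.04], [0.426, 0.008, -0.905]]
force: [0.1, 0.1, 0.8]
opening: 0.0853
gripper_force: 0.0
```

```bash
python3 - <<'E'
from h import *
p,R,s=now();print(p,s['joints'].tolist(),s['t'],s['opening'])
S=BR@Ro.from_euler('z',.9,degrees=True).as_matrix()
g=np.array([468.6,-373.3,63])
T=S@np.diag([-1,1,-1.])@Ro.from_euler('y',-28,degrees=True).as_matrix()
z=T[:,2]; t=g+17*z
rv=Ro.from_matrix(R.T@T);print(rv.as_rotvec(degrees=True),t,z)
import fk as F
F.D.append((s['joints'].tolist(),p,None));F.D.append(([-1.093640340360835,-0.20932909772596553,-0.40625861232311916,1.2058906883212488,0.4034668774516957,1.9746577825030307],[472.8,-373.03,151.18],None))
r=F.fit(F.D,.0003);print(np.round(r.x,1),np.round(r.fun[:-8],1))
L=r.x
q=s['joints'].copy();q[5]-=np.pi;print(F.ik(t-90*z,T,q,L))
Rz=lambda a:Ro.from_euler('z',a,degrees=True).as_matrix()
P=[]
M=Ro.from_matrix(R.T@T@Rz(180)).as_rotvec(degrees=True)
E
```

```text
[ 437.6446371  -376.95454819  137.06213796] [-1.163562753651528, -0.2634737774614206, -0.47859629545534943, 1.2114825219558694, 0.4174005542654464, 1.8961236976112237] 6.9 0.08526966103750443
[  4.34736996  -1.79061187 178.66090772] [ 476.50334586 -372.18925718   47.98989092] [ 0.4649027   0.06533781 -0.88294759]
[ 13.5 319.7 323.1 546.1 302.  130.  105.3  -0.8] [ 1.1 -6.5 -1.2 -1.6  3.3  0.9  4.2 -1.1  0.4 -1.2  0.4 -0.6 -1.2  2.3
  0.5 -1.6  2.9 -0.1]
(array([-1.19971644, -0.24142461, -0.490701  ,  1.20014924,  0.4745662 ,
       -1.30995664]), np.float64(3.650834679167795e-13), np.float64(2.5166547293016115e-14))
```

Emit:
carry_out(gripper=[0,0,0,0,0,0,0,0,0,0], delta_pos=[[0,0,0],[0,0,0],[0,0,0],[0,0,0],[0,0,0],[0,0,0],[0,0,0],[0,0,0],[0,0,0],[0,0,0]], rotation=[[0,0,-8.5],[0,0,-8.5],[0,0,-8.5],[0,0,-8.5],[0,0,-8.5],[0,0,-8.5],[0,0,-8.5],[0,0,-8.5],[0,0,-8.5],[0,0,-8.5]])

```text
t: 7.9
ee_pos: [0.4376, -0.3741, 0.1314]
tool_rot: [[-0.038, 0.906, 0.421], [0.999, 0.02, 0.047], [0.034, 0.423, -0.906]]
force: [1.1, 0.1, 1.1]
opening: 0.0858
gripper_force: 0.0
```

Emit:
carry_out(gripper=[0,0,0,0,0,0,0,0,0,0], delta_pos=[[0,0,0],[0,0,0],[0,0,0],[0,0,0],[0,0,0],[0,0,0],[0,0,0],[0,0,0],[0,0,0],[0,0,0]], rotation=[[0,0,-8.5],[0,0,-8.5],[0,0,-8.5],[0,0,-8.5],[0,0,-8.5],[0,0,-8.5],[0,0,-8.5],[0,0,-8.5],[0,0,-8.5],[0,0,-8.5]])

```text
t: 8.9
ee_pos: [0.4376, -0.3741, 0.1314]
tool_rot: [[-0.906, 0.041, 0.421], [0.067, 0.997, 0.047], [-0.418, 0.07, -0.906]]
force: [0.0, -0.6, 0.1]
opening: 0.0856
gripper_force: 0.0
```

```bash
python3 - <<'E'
from h import *
p,R,s=now();print(p,s['joints'],s['t'])
S=BR@Ro.from_euler('z',.9,degrees=True).as_matrix()
g=np.array([468.6,-373.3,63])
T=S@np.diag([-1,1,-1.])@Ro.from_euler('y',-28,degrees=True).as_matrix()
z=T[:,2]; t=g+17*z
p,R=rows(p,R,line(p,R,t-70*z,T,3));rows(p,R,line(p,R,t,T,4))
E
```

```text
[ 437.57109114 -374.05570936  131.35687549] [-1.1612992  -0.25858499 -0.48408332  1.20821576  0.41707675 -1.07584606] 8.9
[[1.0, -1.3, 7.4], [1.2, -1.3, 7.3], [1.5, -1.3, 7.3]]
[[-0.3, -0.9, -3.7], [-0.4, -1.0, -3.7], [-0.3, -0.9, -3.7]]
[[0.0, 0.0, 17.5], [-0.1, 0.0, 17.5], [0.0, 0.0, 17.5], [0.0, 0.0, 17.5]]
[[0.0, 0.0, 0.0], [0.0, 0.0, 0.0], [0.0, 0.0, 0.0], [0.0, 0.0, 0.0]]
```

Emit:
carry_out(gripper=[0,0,0,0,0,0,0,1,1,1], delta_pos=[[1,-1.3,7.3],[1.2,-1.3,7.3],[1.5,-1.3,7.3],[0,0,17.5],[0,0,17.5],[0,0,17.5],[0,0,17.5],[0,0,0],[0,0,0],[0,0,0]], rotation=[[-0.3,-0.9,-3.7],[-0.4,-1,-3.7],[-0.3,-0.9,-3.7],[0,0,0],[0,0,0],[0,0,0],[0,0,0],[0,0,0],[0,0,0],[0,0,0]], squeeze=120)

```text
t: 9.9
ee_pos: [0.4763, -0.3729, 0.0494]
tool_rot: [[-0.875, -0.134, 0.465], [-0.118, 0.991, 0.064], [-0.469, 0.001, -0.883]]
force: [-0.1, -0.6, 1.7]
opening: 0.0444
gripper_force: 0.0
```

Emit:
carry_out(gripper=[1,1,1,1,1,1,1,1], delta_pos=[[0,0,0],[0,0,0],[0,0,0],[-7,0,-13],[-14,0,-26.5],[-14,0,-26.5],[-14,0,-26.5],[0,0,0]], rotation=[[0,0,0],[0,0,0],[0,0,0],[0,0,0],[0,0,0],[0,0,0],[0,0,0],[0,0,0]])

```text
t: 10.7
ee_pos: [0.4773, -0.3748, 0.1589]
tool_rot: [[-0.874, -0.135, 0.467], [-0.121, 0.991, 0.059], [-0.471, -0.005, -0.882]]
force: [-0.1, -0.5, -2.4]
opening: 0.0238
gripper_force: 118.3
```

```bash
python3 - <<'E'
from h import *
p,R,s=now();print(p,s['opening'],s['gripper_force'],s['force'],s['t'])
c=ctrl.get_calibration("wrist");print(np.round(c['T'],3).tolist())
a=ctrl.grab_frame("wrist")[:,:,::-1];cv2.imwrite("pics/r4.png",cv2.resize(a,(800,600),interpolation=cv2.INTER_CUBIC))
E
```

```text
[ 477.2858694  -374.77211246  158.90629631] 0.0237772262358009 118.31296129079419 [-0.08926657 -0.50212879 -2.35501546] 10.7
[[-0.136, 0.703, 0.698, 0.348], [0.991, 0.1, 0.092, -0.392], [-0.005, 0.704, -0.71, 0.25], [0.0, 0.0, 0.0, 1.0]]
```

View pics/r4.png

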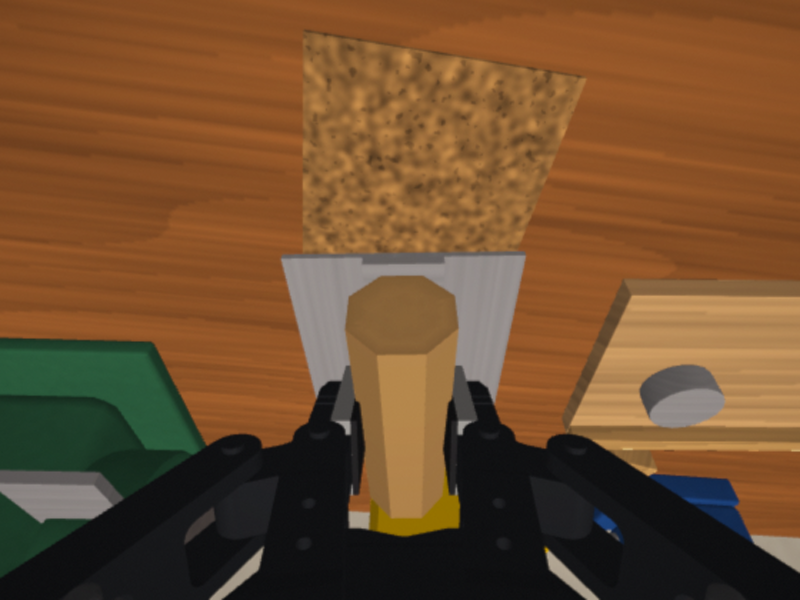

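```bash
python3 - <<'E'
from h import *
from scipy.optimize import least_squares
p,R,s=now();c=ctrl.get_calibration("wrist");K=np.array(c["camera_matrix"]);T=np.array(c["T"]);Tc=np.linalg.inv(T)
k=5.38
X=np.array([[-15,-45,-60],[-15,45,-60],[-45,-k,13],[-45,k,13],[-45,13,k],[-45,-13,k],[-45,13,-k],[-45,-13,-k],[-45,k,-13],[-45,-k,-13]])
o=(np.array([(281,257),(525,254),(375,353),(428,353),(456,326),(346,327),(456,296),(347,296),(425,276),(377,276)])+.5)/1.42857-.5
A=np.diag([-1,1,-1.])@Ro.from_euler('y',-28,degrees=True).as_matrix(); S0=R@A.T; G=p-15*R[:,2]
def f(v):
    Y=G+v[3:]+X@(S0@Ro.from_rotvec(v[:3]).as_matrix()).T
    U=K@(Tc[:3,:3]@(Y/1000).T+Tc[:3,3:]);return ((U[:2]/U[2]).T-o).ravel()
r=least_squares(f,np.zeros(6));S=S0@Ro.from_rotvec(r.x[:3]).as_matrix()
print(np.round(r.fun,1)); print("rel deg",np.degrees(r.x[:3]),"grip tool",R.T@(G+r.x[3:]-p),"euler",Ro.from_matrix(S).as_euler('ZYX',degrees=True))
print('nominal euler',Ro.from_matrix(S0).as_euler('ZYX',degrees=True)); print((R.T@S).tolist())
E
```

```text
[ 0.3  0.  -0.4  0.3  0.8  0.2 -1.3 -0.1  1.8  0.6 -1.5  0.7 -0.8 -0.8
  0.6 -0.  -1.8 -0.7  2.3 -0.4]
rel deg [-0.13868603 -1.24276536  0.73692728] grip tool [ -1.80834193   0.06191673 -15.02741859] euler [ 8.46464739 -1.26268977 -0.26470733]
nominal euler [ 7.72354497 -0.02237358 -0.11770258]
[[-0.8928414805186625, 0.012533640022681281, -0.45019662208086886], [0.012886681385311101, 0.9999143620579262, 0.0022807878383528553], [0.45018665474235925, -0.003765158439155501, -0.8929265364372434]]
```

```bash
cat >go.py <<'E'
from plan import *
from h import rows,line,now
D.append(([-1.1612992,-0.25858499,-0.48408332,1.20821576,0.41707675,-1.07584606],[437.57,-374.06,131.36],None))
L=F.fit(D,.0003).x
AS=np.diag([-1,1,-1.])@Ro.from_euler('y',-28,degrees=True).as_matrix()
Rts=AS.T@Ro.from_euler('ZYX',[.7,-.5,0],degrees=True).as_matrix(); gt=np.array([-1.8,0,-15.])
FX,FY,PSI=20.,8.,-30.
def tp(gb,Sb):
    R=H.BR@Sb@Rts.T; return H.BO+H.BR@np.array(gb)-R@gt,R
def flat(dx=0,dy=0,z=18.,pitch=1.5,YP=134.,psi=PSI):
    """front-edge centre at plate coords (FX+dx,FY+dy) (plate against fence), front underside at height z"""
    Sb=Ro.from_euler('ZYX',[psi,pitch,0],degrees=True).as_matrix()
    return tp(np.array([19+FX+dx,YP+FY+dy,z])-Sb@[135,0,-60],Sb)
def fl(th,lead=None,YP=134.,back=0,up=0,psi=PSI,dy=0):
    c,o=plate_frame(th,YP); s=Ro.from_euler('z',psi,degrees=True).as_matrix()
    l=np.clip((th-15)/10,0,1)*4 if lead is None else lead
    g=np.array([FX,FY+up,57.5])-s@[135+back,0,0]; cl=Ro.from_euler('x',l,degrees=True).as_matrix(); A=np.array([0,45,0])
    return tp(o+c@(A+cl@(g-A))+[0,dy,0],c@cl@s)
def where(p,R):
    Sb=H.BR.T@R@Rts; g=H.BR.T@(p+R@gt-H.BO); f=g+Sb@[135,0,-60]
    return dict(grip=np.round(g,1),front=np.round(f,1),plate=np.round(f-[19,134,18],1),zyx=np.round(Ro.from_matrix(Sb).as_euler('ZYX',degrees=True),1))
E
python3 - <<'E'
from go import *
p,R,s=now();print(where(p,R))
q=s['joints']
st=flat(-113,22,60);
for n,t in dict(st=st,low=flat(-113,22),end=flat()).items(): 
    x,e,a=F.ik(*t,q,L);print(n,np.round(x,2),round(e,1),round(a,2),np.round(t[0]));q=x
for th in range(0,97,8):
    x,e,a=F.ik(*fl(th),q,L);print(th,np.round(x,2),round(e,1),round(a,2),np.round(fl(th)[0]));q=x
mid=flat(-60,-170,110,pitch=0,psi=-10)
p,R=rows(p,R,line(p,R,*mid,9));rows(p,R,line(p,R,*flat(-113,22,75,pitch=0),7))
E
```

```text
{'grip': array([-181.7, -360.9,  170.2]), 'front': array([ -46.2, -357.9,  111.4]), 'plate': array([ -65.2, -491.9,   93.4]), 'zyx': array([ 1.3, -0.5, -0.1])}
st [ 0.42 -0.81 -0.93  1.14 -0.33  0.77] 0.0 0.0 [395. 210. 109.]
low [ 0.42 -0.77 -0.98  1.04 -0.33  0.77] 0.0 0.0 [395. 210.  67.]
end [ 0.3  -0.35 -0.69  0.88 -0.29  0.66] 0.0 0.0 [510. 202.  67.]
0 [ 0.31 -0.36 -0.71  0.85 -0.31  0.66] 0.0 0.0 [509. 202.  64.]
8 [ 0.2  -0.48 -0.77  0.89 -0.14  0.62] 0.0 0.0 [510. 195.  78.]
16 [ 0.08 -0.58 -0.8   0.94  0.04  0.56] 0.0 0.0 [511. 185.  92.]
24 [-0.09 -0.64 -0.83  1.01  0.28  0.48] 0.0 0.0 [513. 171. 106.]
32 [-0.22 -0.64 -0.82  1.08  0.46  0.4 ] 0.0 0.0 [514. 158. 119.]
40 [-0.33 -0.58 -0.8   1.16  0.61  0.3 ] 0.0 0.0 [516. 143. 130.]
48 [-0.44 -0.49 -0.75  1.25  0.75  0.19] 0.0 0.0 [518. 127. 138.]
56 [-0.53 -0.35 -0.69  1.36  0.86  0.05] 0.0 0.0 [520. 110. 144.]
64 [-0.61 -0.19 -0.62  1.49  0.95 -0.12] 0.0 0.0 [522.  92. 148.]
72 [-0.67 -0.01 -0.53  1.64  1.01 -0.3 ] 0.0 0.0 [525.  74. 149.]
80 [-0.73  0.18 -0.44  1.82  1.04 -0.49] 0.0 0.0 [527.  55. 148.]
88 [-0.76  0.37 -0.34  2.    1.06 -0.69] 0.0 0.0 [529.  38. 144.]
96 [-0.79  0.51 -0.28  2.11  1.07 -0.8 ] 5.1 2.42 [531.  21. 138.]
[[-3.1, 39.4, 1.6], [-2.4, 39.6, 1.2], [-1.5, 39.5, 0.8], [-0.8, 39.6, 0.4], [0.0, 39.6, 0.0], [0.8, 39.6, -0.4], [1.5, 39.6, -0.8], [2.3, 39.5, -1.2], [3.1, 39.5, -1.6]]
[[0.6, 0.1, 1.1], [0.5, 0.0, 1.1], [0.6, 0.1, 1.2], [0.6, 0.0, 1.1], [0.6, 0.1, 1.1], [0.6, 0.1, 1.1], [0.5, 0.0, 1.1], [0.6, 0.1, 1.2], [0.6, 0.0, 1.1]]
[[12.5, 31.9, -0.9], [13.9, 31.3, -1.6], [15.3, 30.5, -2.3], [16.6, 29.8, -3.0], [17.9, 29.0, -3.7], [19.2, 28.1, -4.4], [20.3, 27.1, -5.0]]
[[1.3, 0.0, 2.5], [1.3, 0.0, 2.6], [1.3, 0.0, 2.5], [1.4, 0.0, 2.5], [1.3, 0.0, 2.5], [1.3, 0.0, 2.6], [1.3, 0.0, 2.5]]
```

Emit:
carry_out(gripper=[1,1,1,1,1,1,1,1,1], delta_pos=[[-3,39.5,1.6],[-2.4,39.5,1.2],[-1.5,39.5,0.8],[-0.8,39.5,0.4],[0,39.5,0],[0.8,39.5,-0.4],[1.5,39.5,-0.8],[2.3,39.5,-1.2],[3,39.5,-1.6]], rotation=[[0.6,0,1.1],[0.5,0,1.1],[0.6,0,1.2],[0.6,0,1.1],[0.6,0,1.1],[0.6,0,1.1],[0.5,0,1.1],[0.6,0,1.2],[0.6,0,1.1]])

```text
t: 11.65
ee_pos: [0.5033, -0.0329, 0.1575]
tool_rot: [[-0.905, 0.055, 0.422], [0.06, 0.998, -0.001], [-0.421, 0.024, -0.907]]
force: [0.1, -0.5, -2.1]
opening: 0.024
gripper_force: 118.6
```

Emit:
carry_out(gripper=[1,1,1,1,1,1,1,1], delta_pos=[[12.5,32,-0.9],[14,31.3,-1.6],[15.3,30.5,-2.3],[16.6,30,-3],[18,29,-3.7],[19,28,-4.4],[20.3,27,-5],[0,0,0]], rotation=[[1.3,0,2.5],[1.3,0,2.6],[1.3,0,2.5],[1.4,0,2.5],[1.3,0,2.5],[1.3,0,2.6],[1.3,0,2.5],[0,0,0]])

```text
t: 12.45
ee_pos: [0.4474, 0.198, 0.1322]
tool_rot: [[-0.846, 0.387, 0.368], [0.354, 0.922, -0.155], [-0.399, -0.001, -0.917]]
force: [0.2, -0.6, -3.0]
opening: 0.0235
gripper_force: 118.9
```

```bash
python3 - <<'E'
from go import *
p,R,s=now();print(where(p,R),np.round(s['joints'],2),s['force'],s['t'])
rows(p,R,line(p,R,*flat(-113,22,22),8))
from h import ctrl,cv2
a=ctrl.grab_frame("top")[130:290,130:370,::-1];b=ctrl.grab_frame("scene")[140:340,230:470,::-1]
a=cv2.resize(a,(780,520),interpolation=cv2.INTER_CUBIC);cv2.imwrite("pics/i5.png",a)
E
```

```text
{'grip': array([-138.4,  212.4,  146.7]), 'front': array([-24.4, 148.8,  77.4]), 'plate': array([-43.4,  14.8,  59.4]), 'zyx': array([-29.1,   4. ,   0. ])} [ 0.31 -0.64 -0.76  1.12 -0.26  0.67] [ 0.15198715 -0.61488023 -3.02588989] 12.45
[[9.1, -1.2, 4.4], [9.1, -1.2, 4.3], [9.2, -1.2, 4.2], [9.1, -1.3, 4.2], [9.2, -1.2, 4.2], [9.2, -1.3, 4.1], [9.2, -1.3, 4.1], [9.3, -1.2, 4.0]]
[[0.0, -0.3, 0.1], [0.1, -0.3, 0.1], [0.0, -0.3, 0.1], [0.1, -0.3, 0.1], [0.0, -0.4, 0.1], [0.1, -0.3, 0.1], [0.0, -0.3, 0.1], [0.0, -0.3, 0.1]]
```

View pics/i5.png

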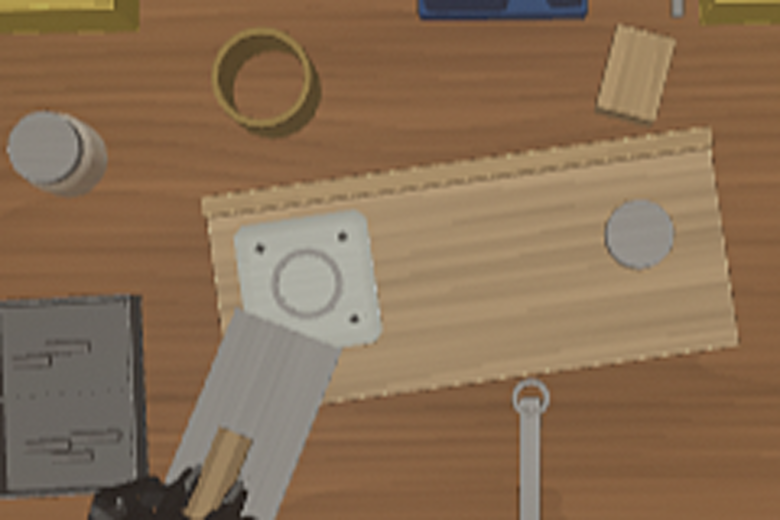

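```bash
python3 - <<'E'
from go import *
from h import onz
p,R,s=now()
Sb=H.BR.T@R@Rts;g=H.BR.T@(p+R@gt-H.BO)
for y,px_ in((45,(203.2,226)),(-45,(234,237.7))):
    w=H.BO+H.BR@(g+Sb@[135,y,-57.5]);m=onz("top",px_,w[2]/1000)*1000;print("model",np.round(w,1),"cam",np.round(m,1))
p,R=rows(p,R,line(p,R,*flat(-113,22,70),5));print(p)
rows(p,R,line(p,R,*flat(-113,22,21),4))
E
```

```text
model [583.  189.3  81.2] cam [574.3 187.8  81.2]
model [549.1 105.9  81.1] cam [543.6 109.7  81.1]
[[11.3, -1.5, -1.9], [11.2, -1.6, -1.9], [11.2, -1.6, -2.1], [11.2, -1.6, -2.1], [11.2, -1.6, -2.2]]
[[0.1, -0.5, 0.1], [0.0, -0.5, 0.2], [0.1, -0.4, 0.1], [0.0, -0.5, 0.2], [0.1, -0.5, 0.1]]
[394.99064116 209.52520532 119.20085169]
[[5.4, 0.0, 11.0], [5.3, 0.0, 11.0], [5.4, 0.0, 11.0], [5.4, 0.0, 11.0]]
[[0.0, 0.0, 0.0], [0.0, 0.0, 0.0], [0.0, 0.0, 0.0], [0.0, 0.0, 0.0]]
```

Emit:
carry_out(gripper=[1,1,1,1,1,1,1,1,1,1], delta_pos=[[11.2,-1.5,-2],[11.2,-1.6,-2],[11.2,-1.6,-2],[11.2,-1.6,-2],[11.2,-1.6,-2.2],[5.4,0,11],[5.4,0,11],[5.4,0,11],[5.4,0,11],[0,0,0]], rotation=[[0,-0.5,0.1],[0,-0.5,0.2],[0,-0.4,0.1],[0,-0.5,0.2],[0,-0.5,0.1],[0,0,0],[0,0,0],[0,0,0],[0,0,0],[0,0,0]])

```text
t: 13.55
ee_pos: [0.3958, 0.2085, 0.0693]
tool_rot: [[-0.822, 0.401, 0.403], [0.362, 0.916, -0.173], [-0.439, 0.004, -0.899]]
force: [0.1, 0.5, -3.0]
opening: 0.0236
gripper_force: 119.1
```

```bash
python3 - <<'E'
from go import *
p,R,s=now();print(where(p,R),np.round(s['joints'],2),s['force'],s['torque'],s['t'])
rows(p,R,line(p,R,*flat(-113,22,15),5))
E
```

```text
{'grip': array([-188.8,  229.5,   83.6]), 'front': array([-73.2, 162.9,  20.1]), 'plate': array([-92.2,  28.9,   2.1]), 'zyx': array([-30. ,   1.5,   0.3])} [ 0.41 -0.78 -0.98  1.05 -0.33  0.77] [ 0.1030961   0.4799324  -2.95484218] [ 0.28984965  0.64347586 -0.00972203] 13.55
[[0.7, 0.1, 0.8], [0.6, 0.1, 0.8], [0.7, 0.2, 0.8], [0.6, 0.1, 0.8], [0.7, 0.1, 0.8]]
[[0.0, 0.0, 0.0], [0.1, 0.0, -0.1], [0.0, 0.0, 0.0], [0.1, 0.0, 0.0], [0.0, 0.0, -0.1]]
```

Emit:
carry_out(gripper=[1,1,1,1,1], delta_pos=[[0.4,0,0.9],[0.4,0,0.9],[0.4,0,0.9],[0.4,0,0.9],[0,0,0]], rotation=[[0,0,0],[0,0,0],[0,0,0],[0,0,0],[0,0,0]])

```text
t: 14.05
ee_pos: [0.397, 0.2093, 0.0683]
tool_rot: [[-0.821, 0.401, 0.407], [0.362, 0.916, -0.171], [-0.441, 0.007, -0.897]]
force: [-1.3, -0.2, 0.1]
opening: 0.0236
gripper_force: 119.1
```

```bash
python3 - <<'E'
from go import *
p,R,s=now();print(where(p,R),s['force'],s['torque'],s['t'])
E
```

```text
{'grip': array([-187.6,  230.2,   82.6]), 'front': array([-71.7, 163.8,  19.5]), 'plate': array([-90.7,  29.8,   1.5]), 'zyx': array([-30. ,   1.3,   0.4])} [-1.28955973 -0.22687068  0.07403039] [0.18068352 0.42576637 0.02535691] 14.05
```

Emit:
carry_out(gripper=[1,1,1,1,1,1,1,1,1,1], delta_pos=[[0,0,0],[-5.1,2,2.5],[-5.1,2,2.5],[-5.1,2,2.5],[-5.1,2,2.5],[-5.1,2,2.5],[-5.1,2,2.5],[-5.1,2,2.5],[-5.1,2,2.5],[-5.1,2,2.5]], rotation=[[0.7,0,-0.4],[0,0,0],[0,0,0],[0,0,0],[0,0,0],[0,0,0],[0,0,0],[0,0,0],[0,0,0],[0,0,0]])

```text
t: 15.05
ee_pos: [0.4512, 0.2051, 0.0677]
tool_rot: [[-0.824, 0.4, 0.401], [0.356, 0.917, -0.183], [-0.441, -0.008, -0.898]]
force: [-6.3, 0.3, 2.0]
opening: 0.0236
gripper_force: 119.6
```

```bash
python3 - <<'E'
from go import *
p,R,s=now();print(where(p,R),s['force'],s['torque'],s['t'],s['gripper_force'])
E
```

```text
{'grip': array([-134.2,  219.5,   82. ]), 'front': array([-18.8, 152.4,  18.8]), 'plate': array([-37.8,  18.4,   0.8]), 'zyx': array([-30. ,   1.4,  -0.4])} [-6.30408829  0.26744614  2.04097584] [ 0.16052124  0.69776993 -0.23656169] 15.05 119.57363361725584
```

Emit:
carry_out(gripper=[1,1,1,1,1,1,1,1,1,1], delta_pos=[[-5.1,2,2.5],[-5.1,2,2.5],[-5.1,2,2.5],[-5.1,2,2.5],[-5.1,2,2.5],[-5.1,2,2.5],[-5.1,2,2.5],[-5.1,2,2.5],[-5.1,2,2.5],[0,0,0]], rotation=[[0,0,0],[0,0,0],[0,0,0],[0,0,0],[0,0,0],[0,0,0],[0,0,0],[0,0,0],[0,0,0],[0,0,0]])

```text
t: 16.05
ee_pos: [0.5057, 0.2011, 0.0678]
tool_rot: [[-0.824, 0.4, 0.402], [0.356, 0.916, -0.183], [-0.441, -0.007, -0.897]]
force: [1.2, -0.9, -0.1]
opening: 0.0235
gripper_force: 118.9
```

```bash
python3 - <<'E'
from go import *
from h import ctrl,cv2
p,R,s=now();print(where(p,R),s['force'],s['torque'],s['t'],s['gripper_force'])
a=ctrl.grab_frame("top")[180:270,185:305,::-1];b=ctrl.grab_frame("scene")[170:320,260:460,::-1]
a=cv2.resize(a,(400,300),interpolation=cv2.INTER_CUBIC);b=cv2.resize(b,(400,300),interpolation=cv2.INTER_CUBIC);cv2.imwrite("pics/j6.png",np.hstack([a,b]))
E
```

```text
{'grip': array([-80.6, 208.7,  82. ]), 'front': array([ 34.8, 141.5,  18.9]), 'plate': array([15.8,  7.5,  0.9]), 'zyx': array([-30. ,   1.3,  -0.4])} [ 1.1691868  -0.85836709 -0.11011343] [ 0.21094924 -0.18402129 -0.07327897] 16.05 118.92472613370046
```

View pics/j6.png

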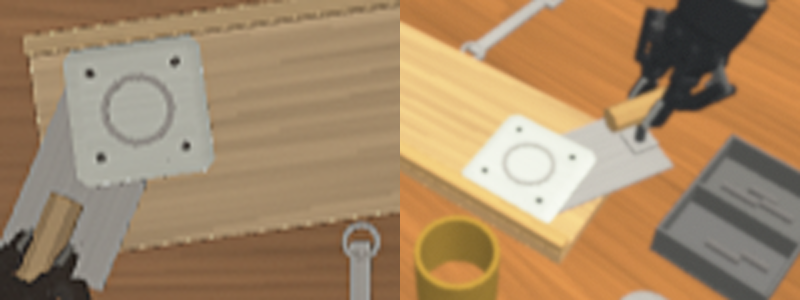

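```bash
python3 - <<'E'
from go import *
import go
from h import onz
B=lambda px_,z:np.round(H.BR.T@(onz("top",px_,z)*1000-H.BO),1)
P=np.array([(65,55),(198,38),(213,170),(82,188)])/3.333+[184.65,179.65]
print("ring",B(np.array([137,110])/3.333+[184.65,179.65],.0305),"corners",[B(x,.0305) for x in P])
E
```

```text
ring [ 19.4 128.3  30.5] corners [array([ 70.6, 179.3,  30.5]), array([69.7, 72.6, 30.5]), array([-36.1,  74.8,  30.5]), array([-36.1, 179.6,  30.5])]
```

```bash
python3 - <<'E'
s=open('plan.py').read()
s=s.replace("if th<=11: piv,loc=(0,YP-32,18),(0,-32,-2.5)","if th<=7.1: piv,loc=(0,YP-25,19),(0,-25,-2.5)").replace("(0,YP-45.3,18)","(0,YP-44.6,19)").replace("(0,YP-56.07,18)","(0,YP-55.37,19)").replace("YP=134.,XP","YP=127.5,XP")
open('plan.py','w').write(s)
s=open('go.py').read().replace("FX,FY,PSI=20.,8.","FX,FY,PSI=15.8,14.").replace("YP=134.","YP=127.5")
open('go.py','w').write(s)
E
python3 - <<'E'
from go import *
p,R,s=now();q=s['joints']
ths=[0,3.5,7,11,15,18,21,24]+[28,32,36,40,44,48,52,56,60,64,68,72,76,80,84,88,91]
for th in ths:
    x,e,a=F.ik(*fl(th),q,L); print(th,round(e,1),round(abs(x-q).max(),3),end=' | ');q=x
print(np.round(q,2))
w=lambda t:where(*t)
print(where(p,R)['grip'],[w(fl(t))['grip'].tolist() for t in(0,24,60,91)])
rows(p-[0,0,2.7],R,[fl(t) for t in ths[:8]])
E
```

```text
0 0.0 0.05 | 3.5 0.0 0.072 | 7 0.0 0.074 | 11 0.0 0.086 | 15 0.0 0.088 | 18 0.0 0.092 | 21 0.0 0.092 | 24 0.0 0.091 | 28 0.0 0.094 | 32 0.0 0.083 | 36 0.0 0.079 | 40 0.0 0.075 | 44 0.0 0.069 | 48 0.0 0.064 | 52 0.0 0.069 | 56 0.0 0.074 | 60 0.0 0.08 | 64 0.0 0.085 | 68 0.0 0.09 | 72 0.0 0.093 | 76 0.0 0.095 | 80 0.0 0.096 | 84 0.0 0.096 | 88 0.0 0.095 | 91 0.0 0.07 | [-0.79  0.42 -0.31  2.09  1.05 -0.77]
[-80.7 208.8  82.1] [[-82.1, 209.0, 79.0], [-82.1, 170.8, 123.9], [-82.1, 89.9, 161.6], [-82.1, 13.9, 150.4]]
[[1.0, -0.4, -0.2], [-4.2, -2.6, -4.8], [-4.3, -2.5, -4.9], [-5.1, -2.4, -6.8], [-5.5, -2.9, -6.8], [-4.8, -2.9, -5.4], [-4.7, -2.8, -5.5], [-4.8, -2.6, -5.9]]
[[-0.4, -1.3, 0.2], [-2.6, 1.8, 1.4], [-2.7, 1.8, 1.4], [-3.1, 2.0, 1.5], [-3.0, 2.1, 1.6], [-3.2, 2.1, 1.7], [-3.2, 2.2, 1.7], [-3.2, 2.1, 1.6]]
```

Emit:
carry_out(gripper=[1,1,1,1,1,1,1,1], delta_pos=[[1,-0.4,-0.2],[-4.2,-2.6,-4.8],[-4.3,-2.5,-4.9],[-5.1,-2.4,-6.8],[-5.5,-2.9,-6.8],[-4.8,-2.9,-5.4],[-4.7,-2.8,-5.5],[-4.8,-2.6,-5.9]], rotation=[[-0.4,-1.3,0.2],[-2.6,1.8,1.4],[-2.7,1.8,1.4],[-3.1,2,1.5],[-3,2.1,1.6],[-3.2,2.1,1.7],[-3.2,2.2,1.7],[-3.2,2.1,1.6]])

```text
t: 16.95
ee_pos: [0.5066, 0.1703, 0.1116]
tool_rot: [[-0.834, 0.412, 0.367], [0.515, 0.819, 0.252], [-0.196, 0.399, -0.896]]
force: [0.6, 1.2, -4.1]
opening: 0.0235
gripper_force: 118.9
```

```bash
cat >look.py <<'E'
from go import *
from h import ctrl,cv2
def plate():
    a=ctrl.grab_frame("top");c=ctrl.get_calibration("top")
    hsv=cv2.cvtColor(a,cv2.COLOR_RGB2HSV);m=((hsv[:,:,1]<40)&(hsv[:,:,2]>150)).astype(np.uint8);m[:, :190]=0;m[:,310:]=0;m[:165]=0;m[262:]=0
    n,l,st,ce=cv2.connectedComponentsWithStats(m)
    if n<2: return None
    k=1+st[1:,4].argmax();pts=np.argwhere(l==k)[:,::-1].astype(np.float32)
    from h import onz
    b=cv2.boxPoints(cv2.minAreaRect(pts));return st[k,4],[np.round((H.BR.T@(onz("top",x,.03)*1000-H.BO))[:2]).tolist() for x in b]
E
python3 - <<'E'
from look import *
p,R,s=now();print(where(p,R),s['force'],s['torque'],s['t']);t=fl(24);print(where(*t),plate())
p1,R1=t
rows(p1,R1,[fl(t) for t in [28,32,36,40,44]])
E
```

```text
{'grip': array([-83.8, 171.3, 125.4]), 'front': array([ 32.9, 139.7,  40.6]), 'plate': array([13.9,  5.7, 22.6]), 'zyx': array([-27. ,  13.6,  24.4])} [ 0.62129515  1.16964091 -4.10460399] [-0.50550848  0.88183934  0.05312766] 16.95
{'grip': array([-82.1, 170.8, 123.9]), 'front': array([ 34.8, 138.8,  39.4]), 'plate': array([15.8,  4.8, 21.4]), 'zyx': array([-27.1,  13.4,  24.4])} (np.int32(1106), [[74.0, 178.0], [74.0, 75.0], [-39.0, 76.0], [-38.0, 178.0]])
[[-5.7, -2.5, -7.7], [-5.4, -2.3, -7.5], [-5.4, -2.2, -7.6], [-5.5, -2.2, -7.6], [-5.4, -2.2, -7.5]]
[[-3.4, 2.2, 1.7], [-3.0, 2.1, 1.6], [-3.1, 2.0, 1.6], [-3.0, 2.1, 1.6], [-3.1, 2.0, 1.6]]
```

Emit:
carry_out(gripper=[1,1,1,1,1], delta_pos=[[-5.7,-2.5,-7.7],[-5.4,-2.3,-7.5],[-5.4,-2.2,-7.6],[-5.5,-2.2,-7.6],[-5.4,-2.2,-7.5]], rotation=[[-3.4,2.2,1.7],[-3,2.1,1.6],[-3.1,2,1.6],[-3,2.1,1.6],[-3.1,2,1.6]])

```text
t: 17.5
ee_pos: [0.5118, 0.1329, 0.1414]
tool_rot: [[-0.838, 0.436, 0.33], [0.546, 0.634, 0.548], [0.029, 0.639, -0.769]]
force: [-0.1, 0.7, -4.0]
opening: 0.0236
gripper_force: 119.3
```

```bash
python3 - <<'E'
from look import *
p,R,s=now();print(where(p,R),s['force'],s['torque'],s['t']);t=fl(44);print(where(*t),plate())
p1,R1=t
rows(p1,R1,[fl(t) for t in [48,52,56,60,64,68]])
E
```

```text
{'grip': array([-83.3, 129. , 152.9]), 'front': array([ 33.4, 128.7,  62.4]), 'plate': array([14.4, -5.3, 44.4]), 'zyx': array([-21. ,  21.9,  43.9])} [-0.13473009  0.65909675 -3.96229736] [-0.97900397  0.89383455  0.15757265] 17.5
{'grip': array([-82.1, 128.5, 151.2]), 'front': array([ 34.8, 128. ,  60.9]), 'plate': array([15.8, -6. , 42.9]), 'zyx': array([-21.1,  21.8,  43.9])} (np.int32(118), [[71.0, 159.0], [71.0, 148.0], [-34.0, 146.0], [-35.0, 157.0]])
[[-5.4, -2.2, -7.6], [-5.5, -2.2, -7.5], [-5.4, -2.3, -7.6], [-5.4, -2.2, -7.6], [-5.4, -2.2, -7.5], [-5.5, -2.2, -7.6]]
[[-3.1, 2.0, 1.6], [-3.0, 2.1, 1.6], [-3.1, 2.0, 1.6], [-3.0, 2.1, 1.6], [-3.1, 2.0, 1.5], [-3.0, 2.1, 1.6]]
```

Emit:
carry_out(gripper=[1,1,1,1,1,1], delta_pos=[[-5.4,-2.2,-7.6],[-5.5,-2.2,-7.5],[-5.4,-2.3,-7.6],[-5.4,-2.2,-7.6],[-5.4,-2.2,-7.5],[-5.5,-2.2,-7.6]], rotation=[[-3.1,2,1.6],[-3,2.1,1.6],[-3.1,2,1.6],[-3,2.1,1.6],[-3.1,2,1.5],[-3,2.1,1.6]])

```text
t: 18.15
ee_pos: [0.5188, 0.0789, 0.1575]
tool_rot: [[-0.83, 0.473, 0.294], [0.477, 0.329, 0.815], [0.289, 0.817, -0.499]]
force: [0.4, 0.4, -3.0]
opening: 0.0238
gripper_force: 119.3
```

```bash
python3 - <<'E'
from look import *
p,R,s=now();print(where(p,R),np.round(s['joints'],2),s['force'],s['torque'],s['t']);t=fl(68);print(where(*t),plate())
p1,R1=t
rows(p1,R1,[fl(t) for t in [72,76,80,84,88,91]])
E
```

```text
{'grip': array([-83.1,  70.7, 164.4]), 'front': array([ 33.6, 107.4,  81.6]), 'plate': array([ 14.6, -26.6,  63.6]), 'zyx': array([-9.9, 28.5, 69.4])} [-0.66 -0.02 -0.48  1.6   0.97 -0.23] [ 0.38805407  0.36946133 -3.04651409] [-1.33253622  0.62940297  0.15534879] 18.15
{'grip': array([-82.1,  69.9, 162.7]), 'front': array([ 34.8, 106.1,  80. ]), 'plate': array([ 15.8, -27.9,  62. ]), 'zyx': array([-10.1,  28.4,  69.4])} (np.int32(4), [[-103.0, -20.0], [-95.0, -26.0], [-96.0, -28.0], [-103.0, -21.0]])
[[-5.4, -2.2, -7.6], [-5.5, -2.2, -7.5], [-5.4, -2.3, -7.6], [-5.4, -2.2, -7.6], [-5.4, -2.2, -7.5], [-4.1, -1.6, -5.7]]
[[-3.1, 2.0, 1.6], [-3.0, 2.1, 1.6], [-3.1, 2.0, 1.6], [-3.0, 2.1, 1.6], [-3.1, 2.0, 1.5], [-2.2, 1.5, 1.2]]
```

Emit:
carry_out(gripper=[1,1,1,1,1,1,1,1,1], delta_pos=[[-5.4,-2.2,-7.6],[-5.5,-2.2,-7.5],[-5.4,-2.3,-7.6],[-5.4,-2.2,-7.6],[-5.4,-2.2,-7.5],[-4.1,-1.6,-5.7],[0,0,0],[0,0,0],[0,0,0]], rotation=[[-3.1,2,1.6],[-3,2.1,1.6],[-3.1,2,1.6],[-3,2.1,1.6],[-3.1,2,1.5],[-2.2,1.5,1.2],[0,0,0],[0,0,0],[0,0,0]])

```text
t: 19.1
ee_pos: [0.5261, 0.0256, 0.152]
tool_rot: [[-0.811, 0.515, 0.279], [0.322, -0.006, 0.947], [0.489, 0.857, -0.161]]
force: [-0.2, 0.7, -2.0]
opening: 0.0235
gripper_force: 119.8
```

```bash
cat >>look.py <<'E'
def board(z=.028):
    """top view rectified to the board frame, 2 mm/px; rows x 90..-90, cols y 220..-220"""
    from h import P
    M=P("top"); 
    src=[];dst=[]
    for x,y in((90,220),(90,-220),(-90,-220),(-90,220)):
        w=np.append((H.BO+H.BR@[x,y,0])/1000,1);w[2]=z;u=M@w;src.append(u[:2]/u[2]);dst.append(((220-y)/2,(90-x)/2))
    a=ctrl.grab_frame("top")
    return cv2.warpPerspective(a,cv2.getPerspectiveTransform(np.float32(src),np.float32(dst)),(220,90))
def white():
    b=cv2.cvtColor(board(),cv2.COLOR_RGB2HSV);m=((b[:,:,1]<50)&(b[:,:,2]>130)).astype(np.uint8)
    n,l,st,ce=cv2.connectedComponentsWithStats(m)
    return [(int(s[4])*4,"x %d..%d"%(90-2*(s[1]+s[3]),90-2*s[1]),"y %d..%d"%(220-2*(s[0]+s[2]),220-2*s[0])) for s in st[1:] if s[4]>30]
E
python3 - <<'E'
from look import *
p,R,s=now();print(where(p,R),np.round(s['joints'],2),s['force'],s['torque'],s['t']);print(white())
E
```

```text
{'grip': array([-82.4,  15.1, 153.5]), 'front': array([34.3, 81. , 91.3]), 'plate': array([ 15.3, -53. ,  73.3]), 'zyx': array([ 3. , 29.8, 95.5])} [-0.79  0.59 -0.14  2.09  1.04 -0.77] [-0.24737125  0.67948369 -2.00528217] [-1.48101102  0.46888693 -0.00623495] 19.1
[(11236, 'x -40..76', 'y -36..70'), (2380, 'x -16..40', 'y -168..-114')]
```

```bash
python3 - <<'E'
from go import *
p0,R0=fl(91)
A=[fl(t) for t in (86,80,74,68,62,56,50,44,38,32)]
p,R=rows(p0,R0,A)
q=now()[2]['joints'];q[1:3]=[.42,-.31]
for t in A: q,e,a=F.ik(*t,q,L);print(round(e+a,1),end=' ')
b=lambda w:H.BR.T@(np.array(w)-H.BO)
Sb=Ro.from_euler('z',-12,degrees=True).as_matrix()
mid=tp([-90,-60,185],Sb)
Sm=Ro.from_euler('z',.9,degrees=True).as_matrix(); m=np.array([528,-365,0.])
gm=lambda z:b([528-59.4,-365-8.3,z])
B1=line(p,R,*mid,9);p,R=rows(p,R,B1)
B2=line(p,R,*tp(gm(120),Sm),9);p,R=rows(p,R,B2)
for t in B1+B2: q2,e,a=F.ik(*t,q,L);print(round(e+a,1),round(abs(q2-q).max(),2),end=' ');q=q2
E
```

```text
[[6.5, 2.0, 9.9], [7.7, 2.3, 11.8], [7.7, 2.3, 11.9], [7.7, 2.3, 11.9], [7.7, 2.2, 11.9], [7.8, 2.3, 11.9], [7.7, 2.3, 11.9], [7.7, 2.3, 11.9], [7.7, 2.3, 11.8], [7.7, 2.3, 11.9]]
[[3.8, -2.6, -2.0], [4.6, -3.0, -2.4], [4.6, -3.1, -2.4], [4.5, -3.0, -2.3], [4.6, -3.1, -2.4], [4.6, -3.1, -2.4], [4.6, -3.0, -2.4], [4.6, -3.1, -2.4], [4.5, -3.1, -2.3], [4.6, -3.0, -2.4]]
0.0 0.0 0.0 0.0 0.0 0.0 0.0 0.0 0.0 0.0 [[-15.7, -14.9, -13.0], [-15.1, -16.4, -11.9], [-14.3, -17.7, -10.8], [-13.5, -19.0, -9.7], [-12.6, -20.2, -8.5], [-11.5, -21.2, -7.4], [-10.4, -22.1, -6.1], [-9.2, -23.0, -5.0], [-7.9, -23.7, -3.7]]
[[2.4, -1.5, -3.4], [2.4, -1.5, -3.5], [2.4, -1.5, -3.4], [2.5, -1.4, -3.5], [2.4, -1.5, -3.4], [2.4, -1.5, -3.4], [2.4, -1.5, -3.5], [2.4, -1.5, -3.4], [2.5, -1.5, -3.5]]
[[5.9, -34.6, 5.1], [6.8, -34.5, 4.7], [7.4, -34.4, 4.3], [8.3, -34.3, 3.8], [9.0, -34.2, 3.5], [9.7, -33.9, 3.1], [10.5, -33.8, 2.7], [11.3, -33.6, 2.3], [11.9, -33.3, 1.9]]
[[-0.7, 0.0, -1.3], [-0.6, 0.0, -1.2], [-0.7, 0.0, -1.3], [-0.7, 0.0, -1.3], [-0.6, 0.0, -1.2], [-0.7, 0.0, -1.3], [-0.7, 0.0, -1.3], [-0.6, 0.0, -1.2], [-0.7, 0.0, -1.3]]
0.0 0.08 0.0 0.08 0.0 0.08 0.0 0.08 0.0 0.08 0.0 0.08 0.0 0.08 0.0 0.08 0.0 0.08 0.0 0.11 0.0 0.11 0.0 0.11 0.0 0.1 0.0 0.1 0.0 0.09 0.0 0.1 0.0 0.1 0.0 0.1
```

Emit:
carry_out(gripper=[1,1,1,1,1,1,1,1,1,1], delta_pos=[[6.5,2,9.9],[7.7,2.3,11.9],[7.7,2.3,11.9],[7.7,2.3,11.9],[7.7,2.3,11.9],[7.7,2.3,11.9],[7.7,2.3,11.9],[7.7,2.3,11.9],[7.7,2.3,11.9],[7.7,2.3,11.9]], rotation=[[3.8,-2.6,-2],[4.6,-3,-2.4],[4.6,-3.1,-2.4],[4.5,-3,-2.3],[4.6,-3.1,-2.4],[4.6,-3.1,-2.4],[4.6,-3,-2.4],[4.6,-3.1,-2.4],[4.5,-3.1,-2.3],[4.6,-3,-2.4]])

```text
t: 20.15
ee_pos: [0.51, 0.1564, 0.1281]
tool_rot: [[-0.836, 0.418, 0.356], [0.538, 0.753, 0.379], [-0.109, 0.509, -0.854]]
force: [-0.3, 0.8, -2.9]
opening: 0.0238
gripper_force: 119.6
```

Emit:
carry_out(gripper=[1,1,1,1], delta_pos=[[-2.7,12.5,-21.5],[-2.7,12.5,-21.5],[-2.7,12.5,-21.5],[0,0,0]], rotation=[[0,0,0],[0,0,0],[0,0,0],[0,0,0]])

```text
t: 20.55
ee_pos: [0.5108, 0.1552, 0.2062]
tool_rot: [[-0.837, 0.416, 0.357], [0.537, 0.752, 0.383], [-0.109, 0.512, -0.852]]
force: [1.2, -0.3, -3.2]
opening: 0.0235
gripper_force: 119.6
```

```bash
python3 - <<'E'
from look import *
p,R,s=now();print(where(p,R),np.round(s['joints'],2),s['t']);print(white());q=s['joints']
g=cv2.cvtColor(board(),cv2.COLOR_RGB2GRAY).astype(float)
yy,xx=np.mgrid[:90,:220]; r=np.hypot((90-2*yy)-18,(220-2*xx)-17)
print("radial gray",[(k,round(g[(r>=k)&(r<k+3)].mean(),1)) for k in range(0,45,3)])
b=lambda w:H.BR.T@(np.array(w)-H.BO)
Sb=Ro.from_euler('z',-12,degrees=True).as_matrix()
mid=tp([-90,-60,200],Sb)
Sm=Ro.from_euler('z',.9,degrees=True).as_matrix()
gm=lambda z:b([528-59.4,-365-8.3,z])
B1=line(p,R,*mid,9);p,R=rows(p,R,B1)
B2=line(p,R,*tp(gm(120),Sm),9);p,R=rows(p,R,B2)
for t in B1+B2: q2,e,a=F.ik(*t,q,L);print(round(e+a,1),round(abs(q2-q).max(),2),end=' ');q=q2
E
```

```text
{'grip': array([-81.7, 153.7, 219.2]), 'front': array([ 35.8, 135.1, 131.6]), 'plate': array([ 16.8,   1.1, 113.6]), 'zyx': array([-24.8,  16.9,  32.6])} [-0.23 -0.67 -0.68  1.26  0.47  0.38] 20.55
[(11764, 'x -40..74', 'y -52..60'), (2356, 'x -16..40', 'y -168..-114')]
radial gray [(0, np.float64(173.5)), (3, np.float64(173.4)), (6, np.float64(173.8)), (9, np.float64(173.6)), (12, np.float64(174.0)), (15, np.float64(174.0)), (18, np.float64(173.5)), (21, np.float64(173.5)), (24, np.float64(173.6)), (27, np.float64(173.8)), (30, np.float64(173.6)), (33, np.float64(172.9)), (36, np.float64(169.6)), (39, np.float64(167.9)), (42, np.float64(169.1))]
[[-14.7, -18.7, -6.7], [-13.8, -19.7, -5.4], [-12.6, -20.8, -4.3], [-11.4, -21.7, -3.1], [-10.3, -22.4, -1.8], [-8.8, -23.0, -0.6], [-7.5, -23.5, 0.6], [-6.0, -23.9, 1.9], [-4.6, -24.1, 2.9]]
[[2.5, -1.5, -3.4], [2.4, -1.4, -3.5], [2.5, -1.5, -3.4], [2.5, -1.5, -3.4], [2.4, -1.4, -3.5], [2.5, -1.5, -3.4], [2.5, -1.5, -3.4], [2.4, -1.4, -3.4], [2.5, -1.5, -3.5]]
[[6.7, -34.6, 6.5], [7.5, -34.5, 6.2], [8.2, -34.4, 5.7], [9.0, -34.3, 5.4], [9.8, -34.1, 4.9], [10.5, -34.0, 4.6], [11.2, -33.8, 4.2], [12.1, -33.6, 3.7], [12.7, -33.3, 3.4]]
[[-0.7, 0.0, -1.3], [-0.6, 0.0, -1.2], [-0.7, 0.0, -1.3], [-0.6, 0.0, -1.3], [-0.7, 0.0, -1.2], [-0.7, 0.0, -1.3], [-0.6, 0.0, -1.3], [-0.7, 0.0, -1.2], [-0.7, 0.0, -1.3]]
0.0 0.08 0.0 0.08 0.0 0.08 0.0 0.08 0.0 0.08 0.0 0.08 0.0 0.08 0.0 0.08 0.0 0.08 0.0 0.11 0.0 0.11 0.0 0.11 0.0 0.1 0.0 0.1 0.0 0.09 0.0 0.1 0.0 0.1 0.0 0.11
```

Emit:
carry_out(gripper=[1,1,1,1,1,1,1,1,1], delta_pos=[[-14.7,-18.7,-6.7],[-13.8,-19.7,-5.4],[-12.6,-20.8,-4.3],[-11.4,-21.7,-3.1],[-10.3,-22.4,-1.8],[-8.8,-23,-0.6],[-7.5,-23.5,0.6],[-6,-23.9,1.9],[-4.6,-24.1,2.9]], rotation=[[2.5,-1.5,-3.4],[2.4,-1.4,-3.5],[2.5,-1.5,-3.4],[2.5,-1.5,-3.4],[2.4,-1.4,-3.5],[2.5,-1.5,-3.4],[2.5,-1.5,-3.4],[2.4,-1.4,-3.4],[2.5,-1.5,-3.5]])

```text
t: 21.55
ee_pos: [0.5282, -0.0661, 0.1785]
tool_rot: [[-0.887, 0.097, 0.452], [0.086, 0.995, -0.045], [-0.454, -0.001, -0.891]]
force: [-0.6, 0.0, -2.9]
opening: 0.0236
gripper_force: 119.6
```

Emit:
carry_out(gripper=[1,1,1,1,1,1,1,1,1,1], delta_pos=[[6.7,-34.6,6.5],[7.5,-34.5,6.2],[8.2,-34.4,5.7],[9,-34.3,5.4],[9.8,-34.1,4.9],[10.5,-34,4.6],[11.2,-33.8,4.2],[12.1,-33.6,3.7],[12.7,-33.3,3.4],[0,0,0]], rotation=[[-0.7,0,-1.3],[-0.6,0,-1.2],[-0.7,0,-1.3],[-0.6,0,-1.3],[-0.7,0,-1.2],[-0.7,0,-1.3],[-0.6,0,-1.3],[-0.7,0,-1.2],[-0.7,0,-1.3],[0,0,0]])

```text
t: 22.55
ee_pos: [0.4693, -0.3748, 0.0963]
tool_rot: [[-0.885, -0.123, 0.449], [-0.107, 0.992, 0.062], [-0.453, 0.007, -0.891]]
force: [-0.1, 0.8, -3.4]
opening: 0.0235
gripper_force: 119.7
```

```bash
python3 - <<'E'
from go import *
p,R,s=now();print(where(p,R),s['t'],s['force'])
b=lambda w:H.BR.T@(np.array(w)-H.BO)
Sm=Ro.from_euler('z',.9,degrees=True).as_matrix()
gm=lambda z:b([528-59.4,-365-8.3,z])
p,R=rows(p,R,line(p,R,*tp(gm(68),Sm),5));rows(p,R,line(p,R,*tp(gm(61.5),Sm),4))
E
```

```text
{'grip': array([-188.9, -361. ,  110.5]), 'front': array([ -54.5, -358.9,   49.2]), 'plate': array([ -73.5, -492.9,   31.2]), 'zyx': array([0.7, 0.6, 0.4])} 22.55 [-0.07313433  0.79578091 -3.42442198]
[[3.0, 0.3, 8.0], [3.0, 0.2, 8.0], [3.0, 0.3, 8.0], [3.0, 0.3, 8.0], [3.1, 0.3, 8.0]]
[[0.1, -0.1, -0.1], [0.0, -0.1, -0.1], [0.1, -0.1, 0.0], [0.0, -0.2, -0.1], [0.1, -0.1, -0.1]]
[[0.7, 0.0, 1.4], [0.8, 0.0, 1.5], [0.7, 0.0, 1.4], [0.8, 0.0, 1.5]]
[[0.0, 0.0, 0.0], [0.0, 0.0, 0.0], [0.0, 0.0, 0.0], [0.0, 0.0, 0.0]]
```

Emit:
carry_out(gripper=[1,1,1,1,1,1,1,1,1,1], delta_pos=[[3,0.3,8],[3,0.2,8],[3,0.3,8],[3,0.3,8],[3,0.3,8],[0.7,0,1.4],[0.8,0,1.5],[0.7,0,1.4],[0.8,0,1.5],[0,0,0]], rotation=[[0,-0.1,0],[0,-0.1,-0.1],[0,-0.1,0],[0,-0.2,-0.1],[0,-0.1,-0.1],[0,0,0],[0,0,0],[0,0,0],[0,0,0],[0,0,0]])

```text
t: 23.55
ee_pos: [0.4765, -0.3707, 0.0518]
tool_rot: [[-0.878, -0.131, 0.461], [-0.116, 0.991, 0.062], [-0.465, 0.001, -0.885]]
force: [0.9, -0.7, -1.3]
opening: 0.024
gripper_force: 119.7
```

Emit:
carry_out(gripper=[0,0,0,0,0,0,0,0,0,0], delta_pos=[[0,0,0],[0,0,0],[0,0,0],[0,0,0],[0,0,0],[0,0,-15],[0,0,-30],[0,0,-40],[0,0,-40],[0,0,0]], rotation=[[0,0,0],[0,0,0],[0,0,0],[0,0,0],[0,0,0],[0,0,0],[0,0,0],[0,0,0],[0,0,0],[0,0,0]])

```text
t: 24.55
ee_pos: [0.4186, -0.3813, 0.1682]
tool_rot: [[-0.877, -0.13, 0.463], [-0.118, 0.992, 0.055], [-0.466, -0.007, -0.885]]
force: [0.7, -0.1, -0.6]
opening: 0.0855
gripper_force: 0.0
```

```bash
python3 - <<'E'
from look import *
from h import onz
p,R,s=now();print(s['t'],s['force'],s['opening']);print(white())
a=ctrl.grab_frame("top");b=cv2.cvtColor(a,cv2.COLOR_RGB2HSV);m=((b[:,:,1]<45)&(b[:,:,2]>90)).astype(np.uint8);m[:,:385]=0;m[:,440:]=0;m[:200]=0;m[285:]=0
n,l,st,ce=cv2.connectedComponentsWithStats(m);k=1+st[1:,4].argmax();pts=np.argwhere(l==k)[:,::-1].astype(np.float32)
r=cv2.minAreaRect(pts);print(st[k],r,[np.round(onz("top",x,.0055)*1000) for x in cv2.boxPoints(r)],np.round(onz("top",r[0],.0055)*1000))
E
```

```text
24.55 [ 0.73238246 -0.11886439 -0.56097359] 0.08553378483598617
[(11740, 'x -40..74', 'y -52..60'), (2344, 'x -16..40', 'y -168..-114')]
[ 392  212   42   60 1594] ((412.773681640625, 241.7459716796875), (55.77824783325195, 33.1063117980957), 80.31121826171875) [array([ 594., -309.,    6.]), array([ 608., -398.,    6.]), array([ 460., -419.,    6.]), array([ 446., -331.,    6.])] [ 527. -364.    6.]
```

```bash
python3 -c "
from workcell import ctrl
print(ctrl.job_done())"
```

```text
the job is handed in; nothing more can be done
None
```

The plate is turned over on the board, about 17 mm across and 4 mm along from the board's middle; its upper face shows no ring in the top view, so the ring is down. The scraper lies on the mat about 1 mm from its centre by the camera, the tin has not moved, and I did not re-measure the other bystanders. The job was handed in at about 25 s, and the hand-in returned no verdict.

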